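# Sort the camera parts into their trays

## Robot

A 6-joint arm with a two-finger parallel gripper is mounted at the origin on the work surface. World frame = base frame: x ahead of the robot, y to its left, z up, the work surface at z = 0. Lengths are in mm, angles in rad, forces in N, time in s.
With the tool pointing down it reaches from about 350 to 875 mm from the base axis. Payload 4.2 kg.
Tool frame: the origin (TCP) lies midway between the tips of the shut fingers; the grasp point (between the pads) lies 19 mm behind it (arm.grip_point_offset is the z of the grasp point in the tool frame, in mm); z points along the fingers, x is the direction in which the jaws open and shut, and the axes are right-handed (so a half turn about z gives the same grasp; the last joint's range is limited). The gripper opens to 85 mm and grips with 20 to 120 N. Pads are 22 mm wide; open, the fingers measure 114 mm over their backs; the gripper's body (76 mm by 85 mm) begins 54 mm behind the grasp point. The pads swing forward as they close: fully open they stand 13 mm farther back than shut.
Start: joints at [-0.979, 0.385, 0.008, 0, -1.194, -0.259], TCP at [204.197, -590.68, 231.312] pointing down, gripper open.
Joint ranges: [-3.14, 3.14], [-1.21, 2.06], [-1.07, 1.41], [-3.16, 2.05], [-2.99, -0.16], [-3.1, 3.1]. Speed limits (rad/s): [2.79, 2.79, 3.14, 3.14, 3.14, 3.14].

## Interface

Orientations are given as a unit quaternion [x, y, z, w].
In Python, from bench import arm gives the robot as it stands.
- The arm moves only by the shell command python3 -m jog 'ROWS'. ROWS is JSON, a list of rows, each an object of numbers: "hand": the finger opening in mm, from 0 to 85.4; "dx", "dy", "dz": the shift along the tool's x, y, z in mm; "rx", "ry", "rz": the turn, a rotation vector about the tool's x, y, z in rad. A call has 1 to 5 rows; each row shifts and turns the commanded pose from where the row before left it, along the tool's axes as they then stand; what a row does not reach is not made up. A row lasts 1/12 s, in which the tool goes at most 41.7 mm and 7.16 degrees, less where a joint would pass 70% of its speed; a pose out of reach is approached as far as the arm can. A call with a gripper value outside its range is refused whole. The fingers move at their own pace and stop on an object; the grip force is fixed at half the most. Time passes only in rows, so rows that do not move let the fingers close. It gives the time, the measured TCP pose, the force and the opening at its end, in the units of the state.
- arm.read_state(): the state, without advancing time (a new reading comes with each control period).
- arm.get_image(name): name is "scene" or "top"; returns a dict with "img" (480x640x3 uint8, red, green, blue), "depth" (480x640 float32, mm along the optical axis (not along the pixel's ray), 0 where there is no reading), "intrinsics" (3x3 intrinsics, pixels), "R" (3x3) and "t" (3): a world point X has camera coordinates R X + t. Camera axes: x right, y down, z forward; pixel columns grow to the right and rows downward; lengths in mm; the calibration is good to about 2 mm. A picture is of the moment at which its call begins.
- arm.job_done(): hands the job in, once; it reports no verdict.
The state is a dict: "clock": time; "joints": joint angles; "joint_vel": joint speeds; "joint_efforts": joint torques, N m; "position": TCP position; "ee_rot": TCP orientation; "contact_force": force on the tool from outside, world axes, zero at the start; "wrist_torque": the same for the moment, N m; "gripper_width": finger opening in mm.
Only numpy, scipy, OpenCV 4.12 (cv2) and the standard library are available. Lean on these libraries where they do the work, as an engineer would, in place of code of your own. Each camera call takes 0.05 s, during which the arm holds its last target.

## Task

The camera-fitting lesson is over: put the five loose parts away in the grey trays. Lay the two bullet cameras lengthwise in the two long troughs, one in each, stand the large dome camera in the large round nest and the small one in the small nest, and put the power adapter in the square tray, its pins still up. Everything must sit flat on its tray's floor; set the parts down gently, do not drop them, and leave the mouse and the crimping tool where they are.

Things in the scene. Friction and masses are not known exactly. Their poses are not given: they have to be found in the camera images.
- bullet_a_center (a point): a small white bullet camera (there are two alike, a and b): a level barrel 38 mm in diameter and 86 mm long on an oblong foot 72 x 36 x 16 mm, a thin flat sun hood (84 x 26 x 3 mm) on top, black lens face at one end; 54 mm tall in all, 0.25 kg or so. The point is at its centre, 27 mm above its underside; the barrel's axis is 33 mm above its underside. x along the barrel (the lens looks to -x), z up.
- bullet_b_center (a point): a small white bullet camera (there are two alike, a and b): a level barrel 38 mm in diameter and 86 mm long on an oblong foot 72 x 36 x 16 mm, a thin flat sun hood (84 x 26 x 3 mm) on top, black lens face at one end; 54 mm tall in all, 0.25 kg or so. The point is at its centre, 27 mm above its underside; the barrel's axis is 33 mm above its underside. x along the barrel (the lens looks to -x), z up.
- dome_large_center (a point): the larger dome camera: a round white base 62 mm in diameter with upright sides 36 mm high, and a black round dome on top; 54 mm tall in all, 0.22 kg or so. The point is at its centre, 27 mm above its underside; z up.
- dome_small_center (a point): the smaller dome camera: a round white base 46 mm in diameter with upright sides 36 mm high, and a black round dome on top; 48 mm tall in all, 0.14 kg or so. The point is at its centre, 24 mm above its underside; z up.
- adapter_center (a point): a black plug-in power adapter lying with its two brass pins up: a block 60 (x) x 48 (y) x 36 (z) mm, the pins rise 14 mm above its top near its middle; 0.12 kg or so. The point is at the centre of the block, 18 mm above its underside; z up.
- trough_tray: the low grey tray with two long troughs, fixed to the bench, 106 (x) x 152 (y) x 16 mm. Each trough is 96 mm long (x) and 60 mm wide (y), 12 mm deep, with a broad 22 mm rib between them; their centres are at y = +41 and y = -41 mm, x = 0. Origin at the centre of its underside; the trough floors are 4 mm above it. z up.
- nest_tray: the low grey tray with two round nests of unequal size, fixed to the bench: a plate 100 (x) x 180 (y) x 4 mm with two upstanding rings, 4 mm thick and 12 mm high (rims 16 mm above the underside). The larger nest is 82 mm across inside, centred at x = 0, y = +40 mm; the smaller is 66 mm across inside, centred at x = 0, y = -48 mm. Origin at the centre of the plate's underside; the nest floors are 4 mm above it. z up.
- square_tray: the low grey tray with one square pocket, fixed to the bench, 94 x 94 x 16 mm; the pocket is 84 x 84 mm and 12 mm deep, at the middle. Origin at the centre of its underside; its floor is 4 mm above it. z up.
- mouse: a black computer mouse, 105 x 60 x 28 mm, lying beside the trays: a bystander, leave it alone. Origin at the centre of its underside.
- crimper: a crimping tool with two blue grips, about 190 mm long (x), 44 mm wide, 17 mm high, lying beside the trays: a bystander, leave it alone. Origin on its underside about 10 mm behind the middle of its length (x towards the jaws).
There are look-alikes about, which are no part of the job. What is shaped like the part that bears dome_large_center but green is not meant.

How it is judged:
By the outcome, as a careful person would: the job done as asked, in the order asked, and still so for the second after the job is handed in, with the robot touching nothing.
It also fails if it takes over 112 s, if anything falls off the work surface, if the arm or the gripper's body presses on something with over 40 N, if the wrist force passes 120 N, or if a joint passes its speed limit or range.

## Working session

There is one attempt and no reset: what is moved stays moved. The work goes in short steps, Python scripts to look and compute and a shell command to move; the robot and the scene stay as the last step left them, time stands still between calls to the robot, and variables do not carry over. Pictures are saved under pics/ and viewed, and the job is handed in when it is done.

```bash
ls; mkdir -p pics; python3 - <<'E'
from bench import arm
import cv2,numpy as np
print(arm.read_state(), arm.grip_point_offset)
for n in("scene","top"):
    d=arm.get_image(n); cv2.imwrite(f"pics/{n}0.png",d["img"][:,:,::-1]); np.savez(f"{n}0.npz",**d)
    print(n,d["intrinsics"],d["R"],d["t"])
E
```

```text
pics
{'clock': 0.0, 'joints': array([-9.79412091e-01,  3.85589225e-01,  6.58424832e-03, -5.09301570e-04,
       -1.19401525e+00, -2.58610960e-01]), 'joint_vel': array([ 8.45586335e-04,  8.97873888e-05, -9.51964463e-05,  1.00982779e-03,
        1.56092558e-03,  4.08101916e-04]), 'joint_efforts': array([ 4.77900212e-04, -3.92293525e+01,  1.88400525e+01,  4.18601856e+00,
       -4.64025172e-03,  3.90883017e-06]), 'position': array([ 203.98939782, -590.13184535,  230.18408108]), 'ee_rot': array([ 5.80306524e-01,  8.14397351e-01,  6.13605881e-04, -9.57046268e-04]), 'contact_force': array([ 0.4957814 , -0.01763404, -0.75207845]), 'wrist_torque': array([-0.02292189,  0.00422462,  0.03195649]), 'gripper_width': 85.30593346696752} -18.700000000000003
scene [[501.60136067   0.         313.99369466]
 [  0.         501.60136067 240.15317935]
 [  0.           0.           1.        ]] [[-0.80273489  0.59600601 -0.01983757]
 [ 0.37044944  0.47232176 -0.79979958]
 [-0.46731564 -0.64937584 -0.59993925]] [ 377.80730359 -117.56152996 1532.49355162]
top [[602.40050588   0.         325.68770184]
 [  0.         602.40050588 254.06744263]
 [  0.           0.           1.        ]] [[ 0.0155203  -0.99978735 -0.01357853]
 [-0.99467431 -0.0140542  -0.10210535]
 [ 0.10189281  0.01509092 -0.99468091]] [   9.78034186  467.94036615 1528.03754371]
```

View pics/top0.png

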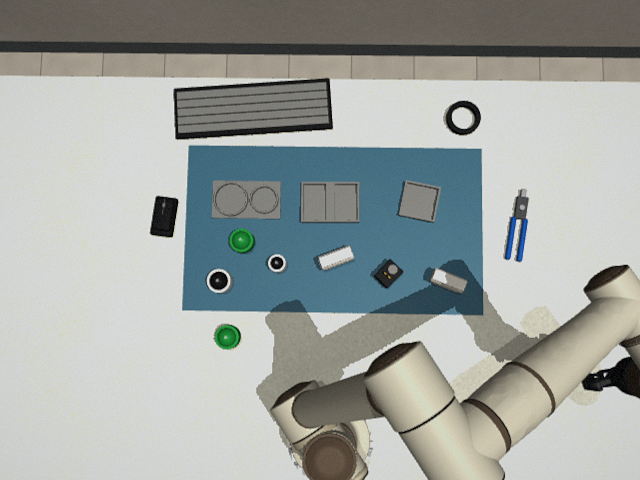

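View pics/scene0.png

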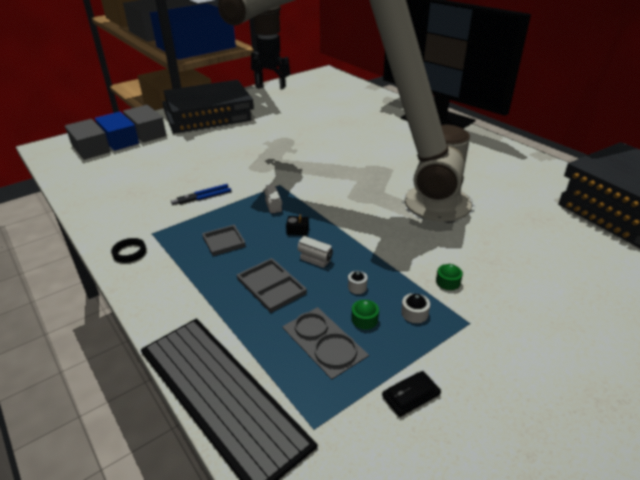

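The picture shows:
- **Bullets:** at top px (334,257) and (446,280).
- **Large dome:** white, at (218,281). The green ones of the same shape, at (241,241) and (228,337), are decoys.
- **Small dome:** at (277,262).
- **Adapter:** at (387,273).

I'll confirm with an enlarged crop and then measure.

```bash
cat > h.py <<'E'
import numpy as np,cv2
def load(n): return dict(np.load(n))
def ray(d,u,v,z):
    K,R,t=d["intrinsics"],d["R"],d["t"]
    c=-R.T@t; r=R.T@np.linalg.solve(K,np.array([u,v,1.0])); return c+r*(z-c[2])/r[2]
def proj(d,X):
    p=d["intrinsics"]@(d["R"]@np.asarray(X,float)+d["t"]); return p[:2]/p[2]
def cloud(d):
    K,R,t=d["intrinsics"],d["R"],d["t"]; h,w=d["depth"].shape
    u,v=np.meshgrid(np.arange(w),np.arange(h)); z=d["depth"]
    P=np.stack([(u-K[0,2])/K[0,0]*z,(v-K[1,2])/K[1,1]*z,z],-1)
    return (P-t)@R
E
python3 - <<'E'
from h import *
d=load("top0.npz"); im=d["img"][:,:,::-1]
cv2.imwrite("pics/c0.png",cv2.resize(im[170:320,185:345],None,fx=5,fy=4.0,interpolation=cv2.INTER_CUBIC)[:600,:800])
cv2.imwrite("pics/c1.png",cv2.resize(im[170:320,310:470],None,fx=5,fy=4.0,interpolation=cv2.INTER_CUBIC)[:600,:800])
P=cloud(d)
for n,(u,v) in dict(table=(560,150),mat=(310,300),A=(334,257),B=(446,280),L=(218,281),S=(277,262),ad=(387,273),rib=(330,200)).items(): print(n,P[v,u].round(1))
s=load("scene0.npz");Q=cloud(s)
for u,v in((357,275),(300,300),(416,300)):print(Q[v,u].round(1))
E
```

```text
table [ 755.5 -598.6    2.1]
mat [349.8  56.1  -4.1]
A [457.8  -4.8  51.1]
B [ 403.6 -286.8   52.8]
L [392.5 286.4  55.5]
S [443.6 139.8  44.8]
ad [ 420.7 -140.7   30.5]
rib [610.6   7.8  17. ]
[450.8 147.3  44.6]
[581.6  93.1  -1.8]
[405.6 296.5  48.7]
```

View pics/c0.png

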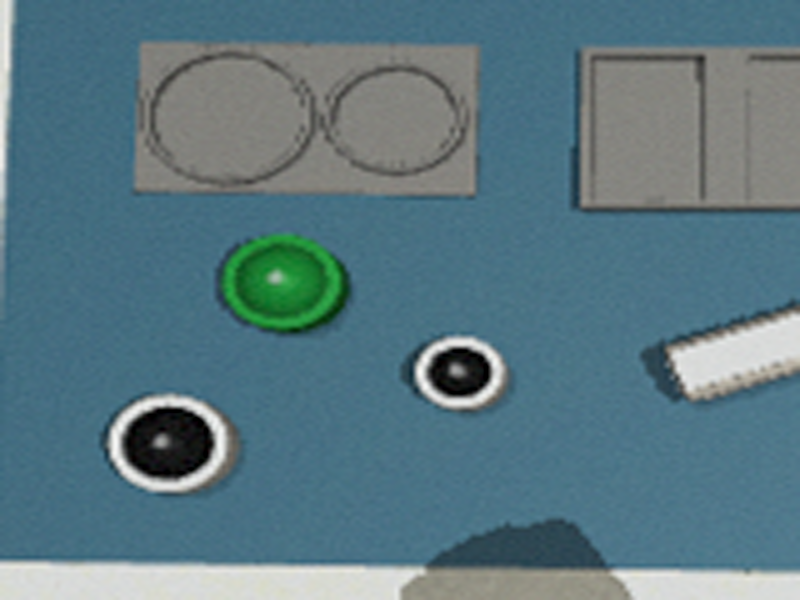

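View pics/c1.png

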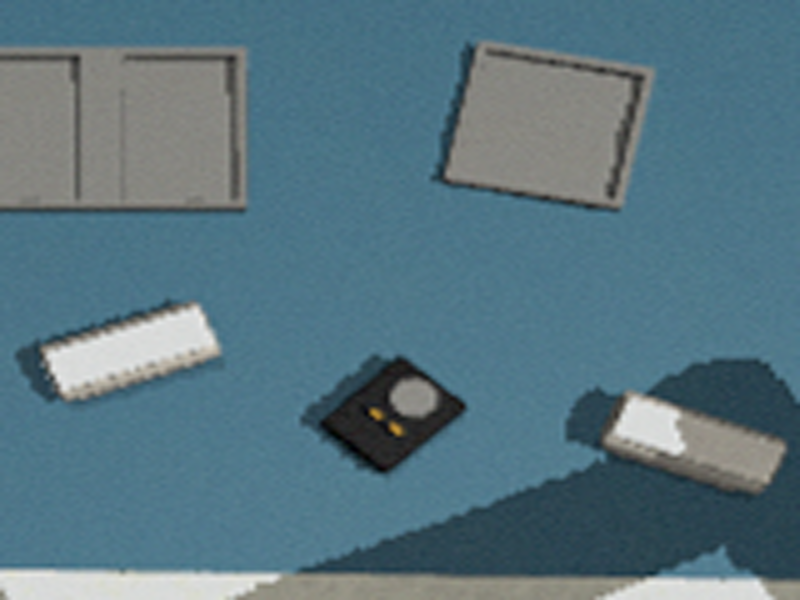

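The crops confirm the white large dome at top px (218,281), with the green ones excluded. Both bullets, the adapter with its brass pins (and a round grey label), and all the trays can be seen.

```bash
cat > meas.py <<'E'
from h import *
d=load("top0.npz"); im=d["img"][:,:,::-1]; hsv=cv2.cvtColor(im,cv2.COLOR_BGR2HSV); S=hsv[...,1].astype(int);V=hsv[...,2].astype(int)
def comp(m,box):
    u0,v0,u1,v1=box; mm=np.zeros(m.shape,np.uint8); mm[v0:v1,u0:u1]=m[v0:v1,u0:u1]
    n,l,st,c=cv2.connectedComponentsWithStats(mm,connectivity=8); k=1+np.argmax(st[1:,4]); return (l==k)
def wpts(mask,z):
    cs,_=cv2.findContours(mask.astype(np.uint8),cv2.RETR_EXTERNAL,cv2.CHAIN_APPROX_NONE)
    c=max(cs,key=cv2.contourArea)[:,0,:]; return np.array([ray(d,u,v,z)[:2] for u,v in c],np.float32)
def rect(name,mask,z):
    w=wpts(mask,z); (c,s,a)=cv2.minAreaRect(w); 
    if s[0]<s[1]: s=s[::-1]; a+=90
    print(name,"c",np.round(c,1),"size",np.round(s,1),"long-axis deg",round((a+90)%180-90,1),"n",mask.sum())
def circ(name,mask,z):
    w=wpts(mask,z); c,r=cv2.minEnclosingCircle(w); A=np.c_[2*w,np.ones(len(w))]; x=np.linalg.lstsq(A,(w**2).sum(1),rcond=None)[0]
    print(name,"enc",np.round(c,1),round(2*r,1),"fit",x[:2].round(1),round(2*np.sqrt(x[2]+x[0]**2+x[1]**2),1))
P=cloud(d)
box=dict(A=(305,235,365,280),B=(415,260,475,300))
for k,b in box.items():
    rect(k+" lit/neutral",comp((S<45)&(V>(200 if k=='A' else 120)),b),54)
    rect(k+" depth>44",comp((P[...,2]>42)&(P[...,2]<80),b),48)
for k,b,h in(("L",(200,262,238,300),36),("S",(262,248,294,278),36)):
    w=comp((S<60)&(V>200),b); circ(k+" white",w,h)
    circ(k+" black",comp((V<60),b),h)
    for zz in (22,):
        m=comp((P[...,2]>zz)&(P[...,2]<80),b); circ(k+" depth",m,36)
b=(365,250,410,295)
m=comp((V<75)&(S<90)|((P[...,2]>25)),b); rect("adapter",m,36)
m=comp((P[...,2]>26)&(P[...,2]<45),b); rect("adapter depth",m,36)
hs=hsv[...,0]
m=comp((hs>15)&(hs<35)&(S>110)&(V>90),b); v,u=np.nonzero(m|(((hs>15)&(hs<35)&(S>110)&(V>90)) & (np.indices(V.shape)[1]>365)&(np.indices(V.shape)[1]<410)&(np.indices(V.shape)[0]>250)&(np.indices(V.shape)[0]<295)));print("pins",ray(d,u.mean(),v.mean(),44),len(u))
g=(S<50)&(V>90)&(V<190)
rect("trough",comp(g,(292,172,366,230)),12)
rect("nestplate",comp(g,(205,172,288,226)),4)
rect("square",comp(g,(392,172,446,226)),14)
rect("trough d",comp(P[...,2]>9,(292,172,366,230)),16)
rect("square d",comp(P[...,2]>9,(392,172,446,226)),16)
E
python3 meas.py
```

```text
A lit/neutral c [456.8  -9.2] size [82.7 26.4] long-axis deg -68.0 n 311
A depth>44 c [456.6  -8.3] size [86.  35.4] long-axis deg -69.7 n 428
B lit/neutral c [ 403.8 -293.2] size [84.8 35.2] long-axis deg 68.8 n 403
B depth>44 c [ 402.9 -294.3] size [87.6 36.2] long-axis deg 70.6 n 458
L white enc [395.6 289.7] 58.8 fit [395.2 289.8] 56.5
L black enc [395.3 289.4] 44.5 fit [395.7 289.7] 42.4
L depth enc [394.4 288.7] 62.8 fit [394.  288.9] 59.9
S white enc [443.1 142.3] 42.9 fit [443.  142.2] 40.1
S black enc [442.7 142.2] 30.0 fit [443. 142.] 28.4
S depth enc [441.1 142.1] 46.2 fit [440.9 141.9] 44.0
adapter c [ 417.2 -142.2] size [63.4 46.6] long-axis deg -44.3 n 451
adapter depth c [ 418.5 -143.4] size [59.8 46.6] long-axis deg -44.4 n 439
pins [ 414.47047137 -139.92816792   44.        ] 14
trough c [607.7   9.2] size [149.8 103.7] long-axis deg -89.3 n 2206
nestplate c [612.4 229.8] size [180.4 100.8] long-axis deg 89.7 n 2426
square c [ 612.9 -226. ] size [94.8 94.2] long-axis deg -10.9 n 1215
trough d c [606.5   8.4] size [151.7 110.6] long-axis deg -88.1 n 764
square d c [ 609.4 -226.4] size [97.6 97.5] long-axis deg -11.0 n 284
```

```bash
cat > go.py <<'E'
import sys,numpy as np
from scipy.spatial.transform import Rotation as Ro
from bench import arm
def st():
    s=arm.read_state(); R=Ro.from_quat(s["ee_rot"]).as_matrix(); return s,R
def to(x,y,z,yaw):
    s,R=st(); p=s["position"]; cur=np.degrees(np.arctan2(R[1,0],R[0,0]))
    t=np.radians(yaw); Rt=np.array([[np.cos(t),np.sin(t),0],[np.sin(t),-np.cos(t),0],[0,0,-1]])
    D=np.array([x,y,z])-p
    dy=(yaw-cur+180)%360-180
    print("clock",round(s["clock"],2),"pos",p.round(1),"yaw",round(cur,2),"tilt",R[:,2].round(3),"w",round(s["gripper_width"],1),"F",s["contact_force"].round(1),"j",s["joints"].round(2))
    print("shift now-axes",(R.T@D).round(1),"n",round(np.linalg.norm(D)/41.7,1)," after-turn axes",(Rt.T@D).round(1)," rz",round(-np.radians(dy),3),"rows",round(abs(dy)/7.16,1))
    e=Ro.from_matrix(R.T@Rt).as_rotvec(); print("rotvec",e.round(3))
to(*map(float,sys.argv[1:5]))
E
python3 go.py 456.7 -8.9 110 201.5
python3 - <<'E'
from h import *
d=load("top0.npz"); im=d["img"][:,:,::-1].copy(); s=load("scene0.npz"); im2=s["img"][:,:,::-1].copy()
def box(c,yaw,a,b,z):
    t=np.radians(yaw);return [np.array([c[0]+np.cos(t)*i*a-np.sin(t)*j*b,c[1]+np.sin(t)*i*a+np.cos(t)*j*b,z]) for i,j in((1,1),(1,-1),(-1,-1),(-1,1))]
def circ(c,r,z): return [np.array([c[0]+r*np.cos(t),c[1]+r*np.sin(t),z]) for t in np.linspace(0,6.28,40)]
L=[box((607.5,8.9),.7,53,76,16),box((612.4,229.8),-.3,50,90,4),circ((612.4,269.8),41,16),circ((612.4,181.8),33,16),box((612.5,-226),-11,47,47,16),
 box((456.7,-8.9),-68.5,42,13,54),box((403.7,-293.8),69.5,42,13,54),circ((395.3,289.6),31,36),circ((442.8,142.2),23,36),box((417.7,-142.6),-44.4,30,24,36)]
def draw(cam,img,roi,fx):
    u0,v0,u1,v1=roi; o=cv2.resize(img[v0:v1,u0:u1],None,fx=fx,fy=fx,interpolation=cv2.INTER_CUBIC)
    for l in L:
        q=np.array([(proj(cam,p)-[u0,v0]+.5)*fx for p in l]); cv2.polylines(o,[np.round(q).astype(np.int32)],True,(0,0,255),1)
    return o
cv2.imwrite("pics/ov_top.png",draw(d,im,(195,165,475,305),2.85)); cv2.imwrite("pics/ov_sc.png",draw(s,im2,(195,180,455,380),3))
E
```

```text
clock 0.1 pos [ 204.  -590.2  230.3] yaw 109.06 tilt [-0.001  0.002 -1.   ] w 85.0 F [ 0.3 -0.1 -0.1] j [-0.98  0.39  0.01 -0.   -1.19 -0.26]
shift now-axes [466.7 428.7 121.2] n 15.5  after-turn axes [-448.1  448.3  120.3]  rz -1.613 rows 12.9
rotvec [ 1.000e-03 -2.000e-03 -1.613e+00]
```

View pics/ov_top.png

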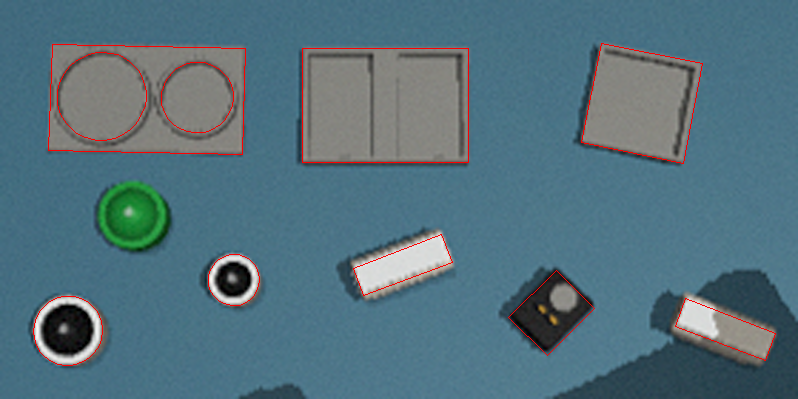

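View pics/ov_sc.png

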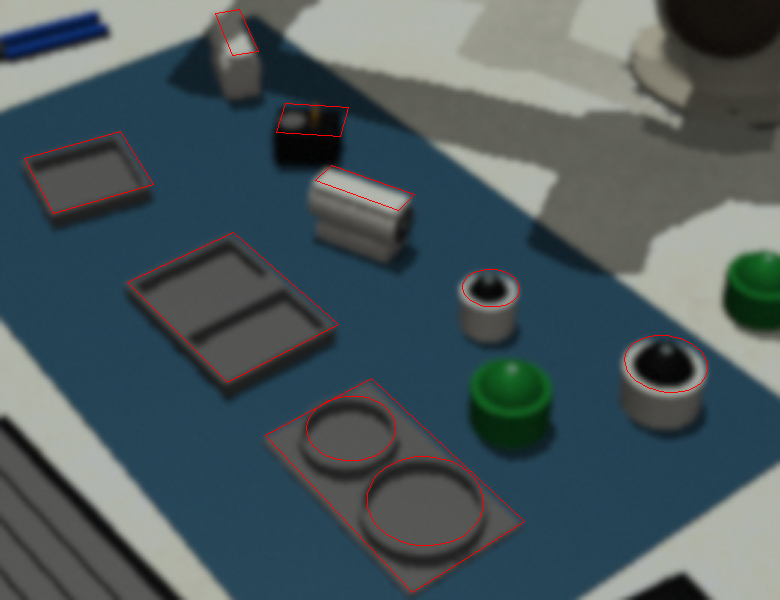

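The overlay agrees in both views to about a pixel or 2 mm. I'll start with bullet A: move over it, then turn while descending.

```bash

python3 -m jog '[{"hand":70,"dx":29,"dy":26.5},{"hand":70,"dx":29,"dy":26.5},{"hand":70,"dx":29,"dy":26.5},{"hand":70,"dx":29,"dy":26.5},{"hand":70,"dx":29,"dy":26.5}]'
python3 -m jog '[{"hand":70,"dx":29,"dy":26.5},{"hand":70,"dx":29,"dy":26.5},{"hand":70,"dx":29,"dy":26.5},{"hand":70,"dx":29,"dy":26.5},{"hand":70,"dx":29,"dy":26.5}]'
python3 -m jog '[{"hand":70,"dx":29,"dy":26.5},{"hand":70,"dx":29,"dy":26.5},{"hand":70,"dx":29,"dy":26.5},{"hand":70,"dx":29,"dy":26.5},{"hand":70,"dx":29,"dy":26.5}]'
python3 go.py 456.7 -8.9 110 201.5
```

```text
clock 0.1 pos [ 204.  -590.2  230.3] yaw 109.06 tilt [-0.001  0.002 -1.   ] w 85.0 F [ 0.3 -0.1 -0.1] j [-0.98  0.39  0.01 -0.   -1.19 -0.26]
shift now-axes [466.7 428.7 121.2] n 15.5  after-turn axes [-448.1  448.3  120.3]  rz -1.613 rows 12.9
rotvec [ 1.000e-03 -2.000e-03 -1.613e+00]$[0]: bad value
$[0]: bad value
$[0]: bad value
```

```bash

python3 -m jog '[{"hand":70.0,"dx":29.0,"dy":26.5,"dz":0.0,"rx":0.0,"ry":0.0,"rz":0.0}]'; python3 -m jog --help
```

```text
clock: 0.18
position: [218.4, -557.7, 229.3]
ee_rot: [0.582, 0.813, -0.0, -0.001]
contact_force: [1.9, 0.4, 0.4]
gripper_width: 75.0invalid input: not JSON, or not a number
```

```bash

python3 -m jog '[{"hand":70,"dx":29,"dy":26.5,"dz":0,"rx":0,"ry":0,"rz":0},{"hand":70,"dx":29,"dy":26.5,"dz":0,"rx":0,"ry":0,"rz":0},{"hand":70,"dx":29,"dy":26.5,"dz":0,"rx":0,"ry":0,"rz":0},{"hand":70,"dx":29,"dy":26.5,"dz":0,"rx":0,"ry":0,"rz":0},{"hand":70,"dx":29,"dy":26.5,"dz":0,"rx":0,"ry":0,"rz":0}]'
python3 go.py 456.7 -8.9 110 201.5
```

```text
clock: 0.6
position: [297.7, -372.4, 230.9]
ee_rot: [0.58, 0.814, 0.0, -0.0]
contact_force: [0.8, -0.3, 0.3]
gripper_width: 69.8
clock 0.6 pos [ 297.7 -372.4  230.9] yaw 109.03 tilt [-0.     0.001 -1.   ] w 69.8 F [ 0.8 -0.3  0.3] j [-0.55  0.13 -0.34 -0.   -1.1  -0.68]
shift now-axes [291.7 268.9 121.1] n 9.9  after-turn axes [-281.2  279.9  120.9]  rz -1.614 rows 12.9
rotvec [ 0.000e+00 -1.000e-03 -1.614e+00]
```

```bash

python3 -m jog '[{"hand":70,"dx":29,"dy":26.5,"dz":0,"rx":0,"ry":0,"rz":0},{"hand":70,"dx":29,"dy":26.5,"dz":0,"rx":0,"ry":0,"rz":0},{"hand":70,"dx":29,"dy":26.5,"dz":0,"rx":0,"ry":0,"rz":0},{"hand":70,"dx":29,"dy":26.5,"dz":0,"rx":0,"ry":0,"rz":0},{"hand":70,"dx":29,"dy":26.5,"dz":0,"rx":0,"ry":0,"rz":0}]'
python3 -m jog '[{"hand":70,"dx":29,"dy":26.5,"dz":0,"rx":0,"ry":0,"rz":0},{"hand":70,"dx":29,"dy":26.5,"dz":0,"rx":0,"ry":0,"rz":0},{"hand":70,"dx":29,"dy":26.5,"dz":0,"rx":0,"ry":0,"rz":0},{"hand":70,"dx":29,"dy":26.5,"dz":0,"rx":0,"ry":0,"rz":0},{"hand":70,"dx":29,"dy":26.5,"dz":0,"rx":0,"ry":0,"rz":0}]'
python3 -m jog '[{"hand":70,"dx":0,"dy":0,"dz":9,"rx":0,"ry":0,"rz":-0.124},{"hand":70,"dx":0,"dy":0,"dz":9,"rx":0,"ry":0,"rz":-0.124},{"hand":70,"dx":0,"dy":0,"dz":9,"rx":0,"ry":0,"rz":-0.124},{"hand":70,"dx":0,"dy":0,"dz":9,"rx":0,"ry":0,"rz":-0.124},{"hand":70,"dx":0,"dy":0,"dz":9,"rx":0,"ry":0,"rz":-0.124}]'
python3 -m jog '[{"hand":70,"dx":0,"dy":0,"dz":9,"rx":0,"ry":0,"rz":-0.124},{"hand":70,"dx":0,"dy":0,"dz":9,"rx":0,"ry":0,"rz":-0.124},{"hand":70,"dx":0,"dy":0,"dz":9,"rx":0,"ry":0,"rz":-0.124},{"hand":70,"dx":0,"dy":0,"dz":9,"rx":0,"ry":0,"rz":-0.124},{"hand":70,"dx":0,"dy":0,"dz":9,"rx":0,"ry":0,"rz":-0.124}]'
python3 -m jog '[{"hand":70,"dx":0,"dy":0,"dz":9,"rx":0,"ry":0,"rz":-0.124},{"hand":70,"dx":0,"dy":0,"dz":9,"rx":0,"ry":0,"rz":-0.124},{"hand":70,"dx":0,"dy":0,"dz":9,"rx":0,"ry":0,"rz":-0.124},{"hand":70,"dx":0,"dy":0,"dz":0,"rx":0,"ry":0,"rz":0}]'
python3 go.py 456.7 -8.9 13 201.5
```

```text
clock: 1.02
position: [375.5, -192.1, 231.3]
ee_rot: [0.58, 0.814, 0.0, 0.0]
contact_force: [1.3, -0.7, -0.0]
gripper_width: 69.9
clock: 1.43
position: [453.3, -11.6, 231.3]
ee_rot: [0.58, 0.815, 0.0, -0.0]
contact_force: [0.7, -1.1, -0.5]
gripper_width: 70.0
clock: 1.85
position: [453.0, -13.5, 185.5]
ee_rot: [0.301, 0.954, -0.0, -0.0]
contact_force: [-0.3, -0.2, 0.1]
gripper_width: 70.2
clock: 2.27
position: [453.0, -13.7, 140.6]
ee_rot: [-0.004, 1.0, -0.0, -0.0]
contact_force: [0.3, 0.3, -0.1]
gripper_width: 70.0
clock: 2.6
position: [451.8, -14.0, 112.5]
ee_rot: [-0.187, 0.982, -0.0, -0.002]
contact_force: [-0.3, 0.5, -1.0]
gripper_width: 70.1
clock 2.6 pos [451.8 -14.  112.5] yaw -158.49 tilt [-0.004 -0.001 -1.   ] w 70.1 F [-0.3  0.5 -1. ] j [ 0.33  0.23 -0.56 -0.   -0.78  0.05]
shift now-axes [-6.8  2.8 99.5] n 2.4  after-turn axes [-6.4  2.9 99.5]  rz 0.0 rows 0.0
rotvec [ 0.001 -0.004  0.   ]
```

```bash

python3 -m jog '[{"hand":70,"dx":-5.5,"dy":2.5,"dz":30,"rx":0,"ry":0,"rz":0},{"hand":70,"dx":0,"dy":0,"dz":30,"rx":0,"ry":0,"rz":0},{"hand":70,"dx":0,"dy":0,"dz":0,"rx":0,"ry":0,"rz":0}]'
python3 go.py 456.7 -8.9 13 201.5
python3 - <<'E'
from bench import arm; import cv2
for n in("scene","top"):
    i=arm.get_image(n)["img"][:,:,::-1]
    i=i[190:290,250:400] if n=="scene" else i[210:300,290:425]
    cv2.imwrite(f"pics/a1_{n}.png",cv2.resize(i,None,fx=5,fy=5,interpolation=cv2.INTER_CUBIC))
E
```

```text
clock: 2.85
position: [454.0, -10.1, 50.4]
ee_rot: [-0.184, 0.983, -0.0, -0.005]
contact_force: [-0.8, 0.6, -0.6]
gripper_width: 70.0
clock 2.85 pos [454.  -10.1  50.4] yaw -158.82 tilt [-0.01  -0.002 -1.   ] w 70.0 F [-0.8  0.6 -0.6] j [ 0.34  0.34 -0.62 -0.   -0.62  0.03]
shift now-axes [-3.3  0.1 37.4] n 0.9  after-turn axes [-2.9  0.2 37.4]  rz -0.006 rows 0.0
rotvec [ 0.001 -0.01  -0.006]
```

View pics/a1_scene.png

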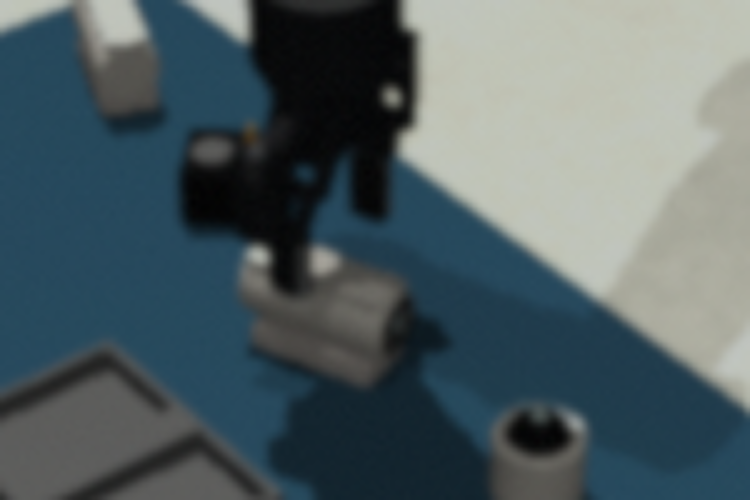

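View pics/a1_top.png

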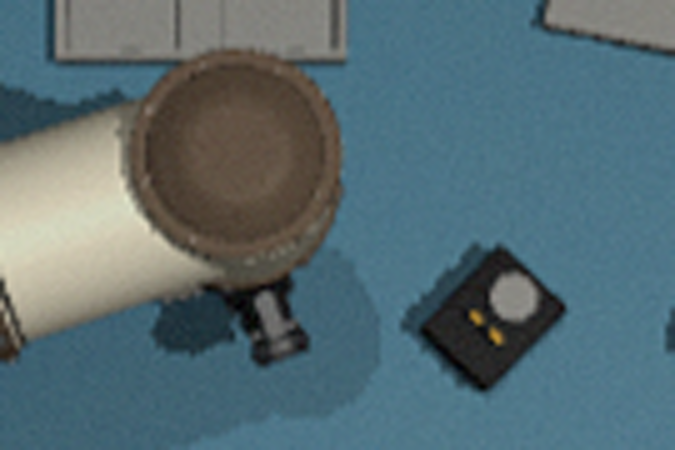

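The fingers straddle bullet A: the near finger is at scene crop (290,270) and the far one is behind it. I'll descend and grip.

```bash

python3 -m jog '[{"hand":70,"dx":-2.5,"dy":0,"dz":15,"rx":0,"ry":-0.008,"rz":0},{"hand":70,"dx":0,"dy":0,"dz":15,"rx":0,"ry":0,"rz":0},{"hand":70,"dx":0,"dy":0,"dz":5,"rx":0,"ry":0,"rz":0},{"hand":70,"dx":0,"dy":0,"dz":0,"rx":0,"ry":0,"rz":0}]'
python3 go.py 456.7 -8.9 13 201.5
```

```text
clock: 3.28
position: [460.3, -8.3, 19.9]
ee_rot: [-0.186, 0.983, 0.001, 0.004]
contact_force: [-0.5, -0.0, -0.1]
gripper_width: 70.0
clock 3.28 pos [460.3  -8.3  19.9] yaw -158.61 tilt [ 0.008  0.003 -1.   ] w 70.0 F [-0.5 -0.  -0.1] j [ 0.34  0.39 -0.65 -0.   -0.52  0.04]
shift now-axes [3.6 0.8 6.9] n 0.2  after-turn axes [3.6 0.8 6.9]  rz -0.002 rows 0.0
rotvec [-0.     0.008 -0.002]
```

```bash

python3 -m jog '[{"hand":70,"dx":0,"dy":0,"dz":0,"rx":0,"ry":0,"rz":0}]'
python3 go.py 456.7 -8.9 13 201.5
python3 -m jog '[{"hand":70,"dx":0,"dy":0,"dz":0,"rx":0,"ry":0,"rz":0},{"hand":70,"dx":0,"dy":0,"dz":0,"rx":0,"ry":0,"rz":0}]'
python3 go.py 456.7 -8.9 13 201.5
```

```text
clock: 3.37
position: [460.9, -8.1, 20.6]
ee_rot: [-0.186, 0.983, 0.001, 0.005]
contact_force: [-0.4, -0.7, 0.8]
gripper_width: 69.6
clock 3.37 pos [460.9  -8.1  20.6] yaw -158.58 tilt [ 0.009  0.003 -1.   ] w 69.6 F [-0.4 -0.7  0.8] j [ 0.34  0.39 -0.65 -0.   -0.52  0.04]
shift now-axes [4.3 0.8 7.5] n 0.2  after-turn axes [4.2 0.8 7.6]  rz -0.001 rows 0.0
rotvec [-0.     0.01  -0.001]
clock: 3.53
position: [460.8, -8.1, 20.4]
ee_rot: [-0.186, 0.983, 0.001, 0.005]
contact_force: [0.1, -0.4, 0.1]
gripper_width: 69.9
clock 3.53 pos [460.8  -8.1  20.4] yaw -158.57 tilt [ 0.01   0.004 -1.   ] w 69.9 F [ 0.1 -0.4  0.1] j [ 0.34  0.39 -0.65 -0.   -0.52  0.04]
shift now-axes [4.2 0.8 7.4] n 0.2  after-turn axes [4.1 0.8 7.4]  rz -0.001 rows 0.0
rotvec [-0.     0.01  -0.001]
```

```bash

python3 -m jog '[{"hand":70,"dx":4,"dy":0.8,"dz":7,"rx":0,"ry":0.01,"rz":0},{"hand":70,"dx":0,"dy":0,"dz":0,"rx":0,"ry":0,"rz":0},{"hand":70,"dx":0,"dy":0,"dz":0,"rx":0,"ry":0,"rz":0},{"hand":70,"dx":0,"dy":0,"dz":0,"rx":0,"ry":0,"rz":0}]'
python3 go.py 456.7 -8.9 13 201.5
```

```text
clock: 3.87
position: [456.0, -9.0, 12.2]
ee_rot: [-0.186, 0.983, -0.0, -0.001]
contact_force: [0.1, 0.8, -0.2]
gripper_width: 70.1
clock 3.87 pos [456.   -9.   12.2] yaw -158.56 tilt [-0.002 -0.001 -1.   ] w 70.1 F [ 0.1  0.8 -0.2] j [ 0.34  0.41 -0.66  0.   -0.51  0.04]
shift now-axes [-0.7 -0.1 -0.8] n 0.0  after-turn axes [-0.7 -0.1 -0.8]  rz -0.001 rows 0.0
rotvec [-0.    -0.002 -0.001]
```

Good. I'll close the gripper.

```bash

python3 -m jog '[{"hand":25,"dx":0,"dy":0,"dz":-1,"rx":0,"ry":0,"rz":0},{"hand":25,"dx":0,"dy":0,"dz":0,"rx":0,"ry":0,"rz":0},{"hand":25,"dx":0,"dy":0,"dz":0,"rx":0,"ry":0,"rz":0},{"hand":25,"dx":0,"dy":0,"dz":0,"rx":0,"ry":0,"rz":0},{"hand":25,"dx":0,"dy":0,"dz":0,"rx":0,"ry":0,"rz":0}]'
python3 -m jog '[{"hand":25,"dx":0,"dy":0,"dz":0,"rx":0,"ry":0,"rz":0},{"hand":25,"dx":0,"dy":0,"dz":0,"rx":0,"ry":0,"rz":0}]'
python3 go.py 456.7 -8.9 13 201.5
```

```text
clock: 4.28
position: [457.7, -8.5, 14.1]
ee_rot: [-0.186, 0.982, -0.0, 0.001]
contact_force: [2.1, 0.7, 6.2]
gripper_width: 36.5
clock: 4.45
position: [457.7, -8.5, 14.1]
ee_rot: [-0.186, 0.982, -0.0, 0.001]
contact_force: [1.1, 0.5, 5.0]
gripper_width: 36.3
clock 4.45 pos [457.7  -8.5  14.1] yaw -158.52 tilt [ 0.002  0.    -1.   ] w 36.3 F [1.1 0.5 5. ] j [ 0.34  0.4  -0.66  0.   -0.51  0.04]
shift now-axes [ 1.1 -0.   1.1] n 0.0  after-turn axes [ 1.1 -0.   1.1]  rz -0.0 rows 0.0
rotvec [-0.001  0.002 -0.   ]
```

```bash

python3 -m jog '[{"hand":25,"dx":0,"dy":0,"dz":-10,"rx":0,"ry":0,"rz":0},{"hand":25,"dx":0,"dy":0,"dz":-25,"rx":0,"ry":0,"rz":0},{"hand":25,"dx":0,"dy":0,"dz":-25,"rx":0,"ry":0,"rz":0},{"hand":25,"dx":0,"dy":0,"dz":0,"rx":0,"ry":0,"rz":0},{"hand":25,"dx":0,"dy":0,"dz":0,"rx":0,"ry":0,"rz":0}]'
python3 go.py 607.5 49.9 90 270.7
python3 - <<'E'
from bench import arm; import cv2
i=arm.get_image("scene")["img"][:,:,::-1][170:290,230:380]
cv2.imwrite("pics/a2.png",cv2.resize(i,None,fx=5,fy=5,interpolation=cv2.INTER_CUBIC))
E
```

```text
clock: 4.87
position: [455.9, -8.9, 73.7]
ee_rot: [-0.186, 0.983, 0.0, -0.001]
contact_force: [-0.7, -0.1, -2.2]
gripper_width: 36.7
clock 4.87 pos [455.9  -8.9  73.7] yaw -158.61 tilt [-0.001  0.    -1.   ] w 36.7 F [-0.7 -0.1 -2.2] j [ 0.34  0.3  -0.6  -0.   -0.67  0.04]
shift now-axes [-162.6   -0.5  -16.5] n 3.9  after-turn axes [ -57.  -152.4  -16.3]  rz -1.21 rows 9.7
rotvec [ 1.00e-03 -1.00e-03 -1.21e+00]
```

View pics/a2.png

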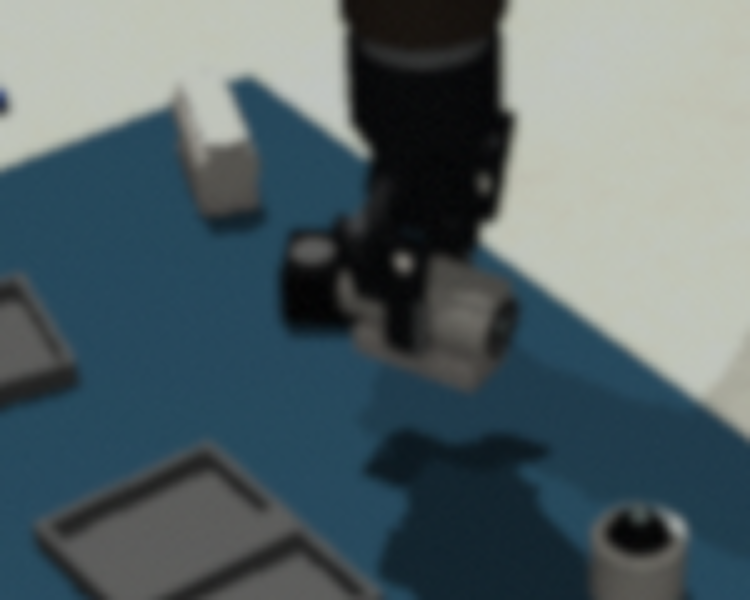

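Bullet A is lifted and held level. I'll carry it to the +y trough.

```bash

python3 -m jog '[{"hand":25,"dx":-22,"dy":0,"dz":-4,"rx":0,"ry":0,"rz":0},{"hand":25,"dx":-33,"dy":0,"dz":-4,"rx":0,"ry":0,"rz":0},{"hand":25,"dx":-33,"dy":0,"dz":-4,"rx":0,"ry":0,"rz":0},{"hand":25,"dx":-33,"dy":0,"dz":-4,"rx":0,"ry":0,"rz":0},{"hand":25,"dx":-33,"dy":0,"dz":0,"rx":0,"ry":0,"rz":0}]'
python3 -m jog '[{"hand":25,"dx":-9,"dy":0,"dz":0,"rx":0,"ry":0,"rz":-0.1},{"hand":25,"dx":0,"dy":0,"dz":0,"rx":0,"ry":0,"rz":-0.124},{"hand":25,"dx":0,"dy":0,"dz":0,"rx":0,"ry":0,"rz":-0.124},{"hand":25,"dx":0,"dy":0,"dz":0,"rx":0,"ry":0,"rz":-0.124},{"hand":25,"dx":0,"dy":0,"dz":0,"rx":0,"ry":0,"rz":-0.124}]'
python3 -m jog '[{"hand":25,"dx":0,"dy":0,"dz":0,"rx":0,"ry":0,"rz":-0.124},{"hand":25,"dx":0,"dy":0,"dz":0,"rx":0,"ry":0,"rz":-0.124},{"hand":25,"dx":0,"dy":0,"dz":0,"rx":0,"ry":0,"rz":-0.124},{"hand":25,"dx":0,"dy":0,"dz":0,"rx":0,"ry":0,"rz":-0.124},{"hand":25,"dx":0,"dy":0,"dz":0,"rx":0,"ry":0,"rz":-0.12}]'
python3 -m jog '[{"hand":25,"dx":0,"dy":0,"dz":0,"rx":0,"ry":0,"rz":0},{"hand":25,"dx":0,"dy":0,"dz":0,"rx":0,"ry":0,"rz":0},{"hand":25,"dx":0,"dy":0,"dz":0,"rx":0,"ry":0,"rz":0}]'
python3 go.py 607.5 49.9 50 270.7
```

```text
clock: 5.33
position: [599.7, 47.5, 87.3]
ee_rot: [-0.186, 0.983, -0.0, -0.003]
contact_force: [0.2, 0.1, -2.7]
gripper_width: 36.5
clock: 5.75
position: [606.1, 50.2, 85.7]
ee_rot: [-0.469, 0.883, 0.001, -0.004]
contact_force: [-0.1, 0.2, -1.0]
gripper_width: 36.3
clock: 6.17
position: [606.1, 50.1, 86.0]
ee_rot: [0.714, -0.7, -0.002, 0.003]
contact_force: [0.3, 0.4, -1.1]
gripper_width: 36.1
clock: 6.42
position: [607.1, 50.4, 87.5]
ee_rot: [0.711, -0.703, -0.001, 0.002]
contact_force: [-0.2, -0.6, -1.8]
gripper_width: 36.4
clock 6.42 pos [607.1  50.4  87.5] yaw -89.29 tilt [-0.005 -0.001 -1.   ] w 36.4 F [-0.2 -0.6 -1.8] j [ 0.35  0.49 -0.21 -0.   -0.87  1.24]
shift now-axes [ 0.4 -0.6 37.5] n 0.9  after-turn axes [ 0.5 -0.4 37.5]  rz 0.0 rows 0.0
rotvec [ 0.005 -0.001  0.   ]
```

```bash

python3 -m jog '[{"hand":25,"dx":0.5,"dy":-0.4,"dz":25,"rx":0.005,"ry":0,"rz":0},{"hand":25,"dx":0,"dy":0,"dz":22,"rx":0,"ry":0,"rz":0},{"hand":25,"dx":0,"dy":0,"dz":0,"rx":0,"ry":0,"rz":0},{"hand":25,"dx":0,"dy":0,"dz":0,"rx":0,"ry":0,"rz":0},{"hand":25,"dx":0,"dy":0,"dz":0,"rx":0,"ry":0,"rz":0}]'
python3 go.py 607.5 49.9 18 270.7
python3 - <<'E'
from bench import arm; import cv2
i=arm.get_image("scene")["img"][:,:,::-1][230:330,210:360]
cv2.imwrite("pics/a3.png",cv2.resize(i,None,fx=5,fy=5,interpolation=cv2.INTER_CUBIC))
i=arm.get_image("top")["img"][:,:,::-1][165:255,270:405]
cv2.imwrite("pics/a3t.png",cv2.resize(i,None,fx=5,fy=5,interpolation=cv2.INTER_CUBIC))
E
```

```text
clock: 6.83
position: [609.2, 50.2, 42.8]
ee_rot: [0.712, -0.702, 0.002, -0.001]
contact_force: [1.0, -0.4, -1.4]
gripper_width: 36.4
clock 6.83 pos [609.2  50.2  42.8] yaw -89.14 tilt [ 0.004 -0.001 -1.   ] w 36.4 F [ 1.  -0.4 -1.4] j [ 0.35  0.55 -0.25  0.   -0.77  1.24]
shift now-axes [ 0.2  1.8 24.8] n 0.6  after-turn axes [ 0.3  1.7 24.8]  rz 0.003 rows 0.0
rotvec [-0.004 -0.001  0.003]
```

View pics/a3.png

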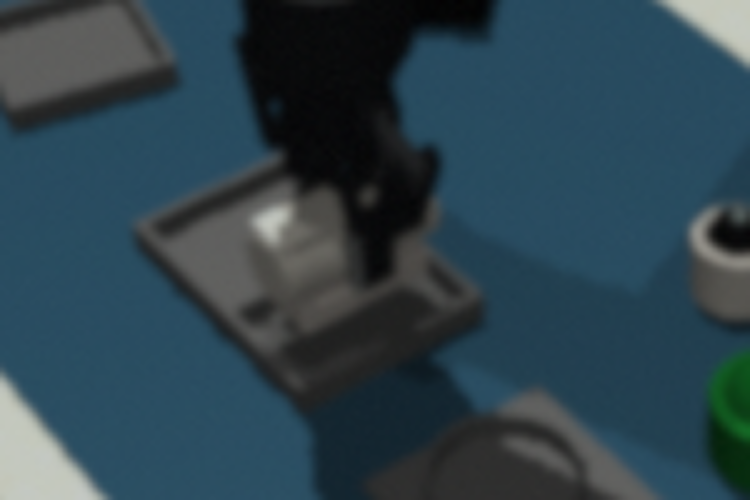

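View pics/a3t.png

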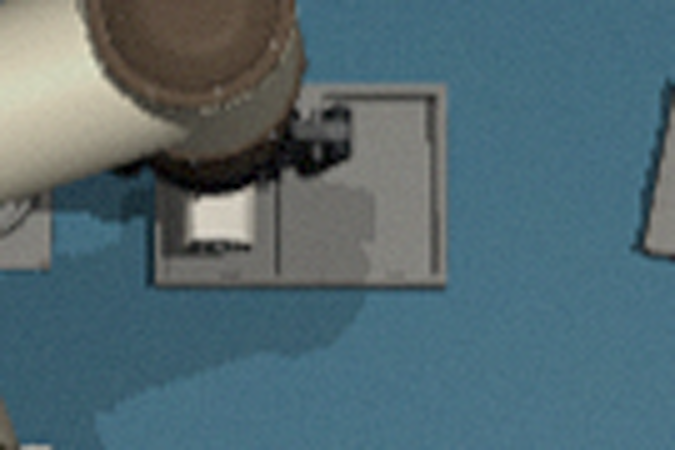

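```bash
python3 -c "
from h import *
d=load('top0.npz')
for u,v,z in((314.2,213,83),(308,213,83),(320.4,213,83),(314,214,65)): print(ray(d,u,v,z))
print('trough inner near edge x',607.5-48)"
```

```text
[564.33333482  46.0966671   83.        ]
[564.12916417  61.57910993  83.        ]
[564.53744768  30.61860601  83.        ]
[564.85793997  47.19742043  65.        ]
trough inner near edge x 559.5
```

The hood's near end measures x≈564, so the bullet is centred in x to about 1 mm. I'll lower it gently.

```bash

python3 -m jog '[{"hand":25,"dx":-0.5,"dy":0,"dz":10,"rx":-0.004,"ry":0,"rz":0},{"hand":25,"dx":0,"dy":0,"dz":8,"rx":0,"ry":0,"rz":0},{"hand":25,"dx":0,"dy":0,"dz":3,"rx":0,"ry":0,"rz":0},{"hand":25,"dx":0,"dy":0,"dz":0,"rx":0,"ry":0,"rz":0},{"hand":25,"dx":0,"dy":0,"dz":0,"rx":0,"ry":0,"rz":0}]'
python3 go.py 608.5 50.5 18 270.7
```

```text
clock: 7.35
position: [608.2, 50.4, 20.5]
ee_rot: [0.712, -0.702, -0.0, 0.001]
contact_force: [0.5, -0.1, -2.2]
gripper_width: 36.3
clock 7.35 pos [608.2  50.4  20.5] yaw -89.13 tilt [-0.002 -0.001 -1.   ] w 36.3 F [ 0.5 -0.1 -2.2] j [ 0.35  0.58 -0.26  0.   -0.73  1.24]
shift now-axes [-0.1 -0.3  2.5] n 0.1  after-turn axes [-0.1 -0.3  2.5]  rz 0.003 rows 0.0
rotvec [ 0.002 -0.001  0.003]
```

```bash

python3 -m jog '[{"hand":25,"dx":0,"dy":0,"dz":1,"rx":0,"ry":0,"rz":0},{"hand":25,"dx":0,"dy":0,"dz":0,"rx":0,"ry":0,"rz":0},{"hand":25,"dx":0,"dy":0,"dz":0,"rx":0,"ry":0,"rz":0}]'
python3 -m jog '[{"hand":25,"dx":0,"dy":0,"dz":1,"rx":0,"ry":0,"rz":0},{"hand":25,"dx":0,"dy":0,"dz":0,"rx":0,"ry":0,"rz":0},{"hand":25,"dx":0,"dy":0,"dz":0,"rx":0,"ry":0,"rz":0}]'
python3 go.py 608.5 50.5 18 270.7
```

```text
clock: 7.6
position: [608.5, 50.6, 20.1]
ee_rot: [0.712, -0.702, 0.0, 0.0]
contact_force: [-0.1, -0.1, -2.5]
gripper_width: 36.0
clock: 7.85
position: [608.3, 50.5, 19.0]
ee_rot: [0.712, -0.702, -0.0, 0.001]
contact_force: [-0.6, 0.3, -2.2]
gripper_width: 36.2
clock 7.85 pos [608.3  50.5  19. ] yaw -89.13 tilt [-0.001 -0.001 -1.   ] w 36.2 F [-0.6  0.3 -2.2] j [ 0.35  0.58 -0.27  0.   -0.72  1.24]
shift now-axes [ 0.  -0.2  1. ] n 0.0  after-turn axes [ 0.  -0.2  1. ]  rz 0.003 rows 0.0
rotvec [ 0.001 -0.001  0.003]
```

```bash

python3 -m jog '[{"hand":25,"dx":0,"dy":0,"dz":1,"rx":0,"ry":0,"rz":0},{"hand":25,"dx":0,"dy":0,"dz":0,"rx":0,"ry":0,"rz":0},{"hand":25,"dx":0,"dy":0,"dz":0,"rx":0,"ry":0,"rz":0}]'
python3 -m jog '[{"hand":25,"dx":0,"dy":0,"dz":0.6,"rx":0,"ry":0,"rz":0},{"hand":25,"dx":0,"dy":0,"dz":0,"rx":0,"ry":0,"rz":0},{"hand":25,"dx":0,"dy":0,"dz":0,"rx":0,"ry":0,"rz":0}]'
python3 go.py 608.5 50.5 18 270.7
```

```text
clock: 8.1
position: [608.5, 50.6, 18.2]
ee_rot: [0.713, -0.702, 0.0, 0.0]
contact_force: [-0.1, 0.3, -0.1]
gripper_width: 36.3
clock: 8.35
position: [608.5, 50.5, 18.2]
ee_rot: [0.713, -0.702, 0.0, 0.0]
contact_force: [-2.8, -1.1, 4.7]
gripper_width: 36.2
clock 8.35 pos [608.5  50.5  18.2] yaw -89.11 tilt [-0.    -0.001 -1.   ] w 36.2 F [-2.8 -1.1  4.7] j [ 0.35  0.58 -0.27  0.   -0.72  1.24]
shift now-axes [0.  0.  0.2] n 0.0  after-turn axes [0.  0.  0.2]  rz 0.003 rows 0.0
rotvec [ 0.    -0.001  0.003]
```

It's down, with Fz now positive. I'll release and rise.

```bash

python3 -m jog '[{"hand":42,"dx":0,"dy":0,"dz":0,"rx":0,"ry":0,"rz":0},{"hand":55,"dx":0,"dy":0,"dz":0,"rx":0,"ry":0,"rz":0},{"hand":55,"dx":0,"dy":0,"dz":0,"rx":0,"ry":0,"rz":0},{"hand":55,"dx":0,"dy":0,"dz":-20,"rx":0,"ry":0,"rz":0},{"hand":55,"dx":0,"dy":0,"dz":-35,"rx":0,"ry":0,"rz":0}]'
python3 -m jog '[{"hand":70,"dx":0,"dy":0,"dz":-35,"rx":0,"ry":0,"rz":0},{"hand":70,"dx":0,"dy":0,"dz":-10,"rx":0,"ry":0,"rz":0},{"hand":70,"dx":0,"dy":0,"dz":0,"rx":0,"ry":0,"rz":0}]'
python3 go.py 403.5 -293.7 100 159.5
```

```text
clock: 8.77
position: [605.4, 49.8, 68.4]
ee_rot: [0.712, -0.702, -0.003, 0.005]
contact_force: [0.7, -0.7, -0.2]
gripper_width: 54.9
clock: 9.02
position: [611.0, 51.3, 121.4]
ee_rot: [0.713, -0.702, 0.002, -0.003]
contact_force: [0.1, -0.2, -0.5]
gripper_width: 70.3
clock 9.02 pos [611.   51.3 121.4] yaw -89.1 tilt [ 0.007  0.001 -1.   ] w 70.3 F [ 0.1 -0.2 -0.5] j [ 0.35  0.46 -0.17  0.   -0.93  1.24]
shift now-axes [341.7 213.1  19.4] n 9.7  after-turn axes [  73.5 -395.8   21.4]  rz 1.944 rows 15.6
rotvec [-0.004  0.008  1.944]
```

```bash

python3 -m jog '[{"hand":70,"dx":20,"dy":12,"dz":0,"rx":0,"ry":0,"rz":0},{"hand":70,"dx":34,"dy":21.4,"dz":0,"rx":0,"ry":0,"rz":0},{"hand":70,"dx":34,"dy":21.4,"dz":0,"rx":0,"ry":0,"rz":0},{"hand":70,"dx":34,"dy":21.4,"dz":0,"rx":0,"ry":0,"rz":0},{"hand":70,"dx":34,"dy":21.4,"dz":0,"rx":0,"ry":0,"rz":0}]'
python3 -m jog '[{"hand":70,"dx":34,"dy":21.4,"dz":0,"rx":0,"ry":0,"rz":0},{"hand":70,"dx":34,"dy":21.4,"dz":0,"rx":0,"ry":0,"rz":0},{"hand":70,"dx":34,"dy":21.4,"dz":0,"rx":0,"ry":0,"rz":0},{"hand":70,"dx":34,"dy":21.4,"dz":0,"rx":0,"ry":0,"rz":0},{"hand":70,"dx":34,"dy":21.4,"dz":0,"rx":0,"ry":0,"rz":0}]'
python3 -m jog '[{"hand":70,"dx":15.7,"dy":8.5,"dz":0,"rx":0,"ry":0,"rz":0.12},{"hand":70,"dx":0,"dy":0,"dz":0,"rx":0,"ry":0,"rz":0.122},{"hand":70,"dx":0,"dy":0,"dz":0,"rx":0,"ry":0,"rz":0.122},{"hand":70,"dx":0,"dy":0,"dz":0,"rx":0,"ry":0,"rz":0.122},{"hand":70,"dx":0,"dy":0,"dz":0,"rx":0,"ry":0,"rz":0.122}]'
python3 -m jog '[{"hand":70,"dx":0,"dy":0,"dz":0,"rx":0,"ry":0,"rz":0.122},{"hand":70,"dx":0,"dy":0,"dz":0,"rx":0,"ry":0,"rz":0.122},{"hand":70,"dx":0,"dy":0,"dz":0,"rx":0,"ry":0,"rz":0.122},{"hand":70,"dx":0,"dy":0,"dz":0,"rx":0,"ry":0,"rz":0.122},{"hand":70,"dx":0,"dy":0,"dz":0,"rx":0,"ry":0,"rz":0.122}]'
python3 -m jog '[{"hand":70,"dx":0,"dy":0,"dz":0,"rx":0,"ry":0,"rz":0.122},{"hand":70,"dx":0,"dy":0,"dz":0,"rx":0,"ry":0,"rz":0.122},{"hand":70,"dx":0,"dy":0,"dz":0,"rx":0,"ry":0,"rz":0.122},{"hand":70,"dx":0,"dy":0,"dz":0,"rx":0,"ry":0,"rz":0.122},{"hand":70,"dx":0,"dy":0,"dz":0,"rx":0,"ry":0,"rz":0.122}]'
python3 -m jog '[{"hand":70,"dx":0,"dy":0,"dz":0,"rx":0,"ry":0,"rz":0.116},{"hand":70,"dx":0,"dy":0,"dz":0,"rx":0,"ry":0,"rz":0},{"hand":70,"dx":0,"dy":0,"dz":0,"rx":0,"ry":0,"rz":0},{"hand":70,"dx":0,"dy":0,"dz":0,"rx":0,"ry":0,"rz":0}]'
python3 go.py 403.5 -293.7 13.5 159.5
```

```text
clock: 9.43
position: [511.3, -108.0, 116.1]
ee_rot: [0.713, -0.702, -0.001, 0.001]
contact_force: [0.1, -0.9, -0.2]
gripper_width: 69.9
clock: 9.85
position: [406.9, -279.5, 116.6]
ee_rot: [0.712, -0.702, -0.001, 0.001]
contact_force: [0.2, -0.5, 0.5]
gripper_width: 70.0
clock: 10.27
position: [399.6, -294.3, 116.4]
ee_rot: [-0.467, 0.884, 0.001, -0.001]
contact_force: [0.6, -0.2, 0.1]
gripper_width: 70.1
clock: 10.68
position: [399.8, -293.9, 116.4]
ee_rot: [-0.18, 0.984, 0.0, -0.001]
contact_force: [0.2, -0.1, 1.6]
gripper_width: 69.8
clock: 11.1
position: [399.8, -293.9, 116.4]
ee_rot: [0.124, 0.992, -0.0, -0.002]
contact_force: [0.7, -0.7, 0.1]
gripper_width: 70.0
clock: 11.43
position: [400.2, -294.1, 117.1]
ee_rot: [0.177, 0.984, -0.0, -0.001]
contact_force: [-0.1, -0.8, 0.1]
gripper_width: 69.7
clock 11.43 pos [ 400.2 -294.1  117.1] yaw 159.62 tilt [-0.002 -0.    -1.   ] w 69.7 F [-0.1 -0.8  0.1] j [-0.31  0.29 -0.46  0.   -0.82 -0.05]
shift now-axes [ -3.1   1.6 103.6] n 2.5  after-turn axes [ -2.9   1.5 103.6]  rz 0.002 rows 0.0
rotvec [-0.001 -0.002  0.002]
```

```bash

python3 -m jog '[{"hand":70,"dx":-2.9,"dy":1.5,"dz":25,"rx":0,"ry":-0.002,"rz":0},{"hand":70,"dx":0,"dy":0,"dz":30,"rx":0,"ry":0,"rz":0},{"hand":70,"dx":0,"dy":0,"dz":0,"rx":0,"ry":0,"rz":0},{"hand":70,"dx":0,"dy":0,"dz":0,"rx":0,"ry":0,"rz":0},{"hand":70,"dx":0,"dy":0,"dz":0,"rx":0,"ry":0,"rz":0}]'
python3 go.py 403.5 -293.7 13.5 159.5
python3 - <<'E'
from bench import arm; import cv2
a=arm.get_image("scene")["img"][:,:,::-1][140:240,220:345]
i=arm.get_image("top")["img"][:,:,::-1][240:320,400:500]
import numpy as np
cv2.imwrite("pics/b1.png",np.hstack([cv2.resize(a,(400,320),interpolation=cv2.INTER_CUBIC),cv2.resize(i,(400,320),interpolation=cv2.INTER_CUBIC)]))
E
```

```text
clock: 11.85
position: [404.5, -294.3, 63.6]
ee_rot: [0.177, 0.984, -0.001, 0.001]
contact_force: [1.1, -0.3, 0.7]
gripper_width: 70.2
clock 11.85 pos [ 404.5 -294.3   63.6] yaw 159.57 tilt [ 0.002 -0.002 -1.   ] w 70.2 F [ 1.1 -0.3  0.7] j [-0.3   0.37 -0.51  0.   -0.69 -0.06]
shift now-axes [ 1.3  0.3 50.1] n 1.2  after-turn axes [ 1.2  0.2 50.1]  rz 0.001 rows 0.0
rotvec [-0.001  0.002  0.001]
```

View pics/b1.png

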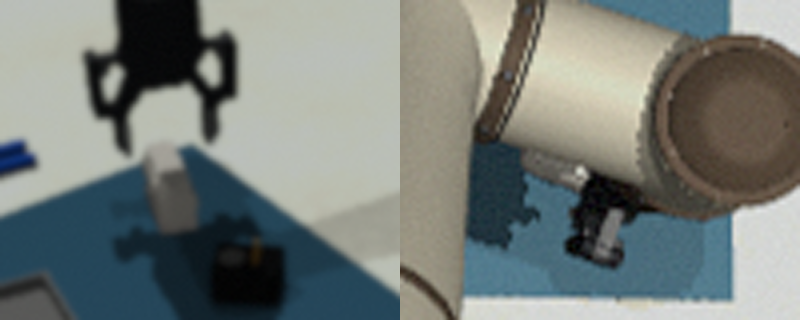

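The open fingers at (125,145) and (210,135) straddle bullet B's hood at (165,155), roughly centred. I'll descend and grip.

```bash

python3 -m jog '[{"hand":70,"dx":1,"dy":0.2,"dz":20,"rx":0,"ry":0.002,"rz":0},{"hand":70,"dx":0,"dy":0,"dz":20,"rx":0,"ry":0,"rz":0},{"hand":70,"dx":0,"dy":0,"dz":8,"rx":0,"ry":0,"rz":0},{"hand":70,"dx":0,"dy":0,"dz":0,"rx":0,"ry":0,"rz":0},{"hand":70,"dx":0,"dy":0,"dz":0,"rx":0,"ry":0,"rz":0}]'
python3 go.py 403.5 -293.7 14 159.5
```

```text
clock: 12.37
position: [403.5, -293.8, 15.5]
ee_rot: [0.178, 0.984, -0.001, 0.0]
contact_force: [-0.0, 0.1, -0.0]
gripper_width: 70.2
clock 12.37 pos [ 403.5 -293.8   15.5] yaw 159.52 tilt [-0.    -0.001 -1.   ] w 70.2 F [-0.   0.1 -0. ] j [-0.3   0.45 -0.55  0.   -0.57 -0.06]
shift now-axes [0.  0.  1.5] n 0.0  after-turn axes [0.  0.  1.5]  rz 0.0 rows 0.0
rotvec [-0.001  0.     0.   ]
```

```bash

python3 -m jog '[{"hand":25,"dx":0,"dy":0,"dz":1,"rx":0,"ry":0,"rz":0},{"hand":25,"dx":0,"dy":0,"dz":0,"rx":0,"ry":0,"rz":0},{"hand":25,"dx":0,"dy":0,"dz":0,"rx":0,"ry":0,"rz":0},{"hand":25,"dx":0,"dy":0,"dz":0,"rx":0,"ry":0,"rz":0},{"hand":25,"dx":0,"dy":0,"dz":0,"rx":0,"ry":0,"rz":0}]'
python3 -m jog '[{"hand":25,"dx":0,"dy":0,"dz":0,"rx":0,"ry":0,"rz":0},{"hand":25,"dx":0,"dy":0,"dz":0,"rx":0,"ry":0,"rz":0}]'
python3 -m jog '[{"hand":25,"dx":0,"dy":0,"dz":-10,"rx":0,"ry":0,"rz":0},{"hand":25,"dx":0,"dy":0,"dz":-25,"rx":0,"ry":0,"rz":0},{"hand":25,"dx":0,"dy":0,"dz":-35,"rx":0,"ry":0,"rz":0},{"hand":25,"dx":0,"dy":0,"dz":-25,"rx":0,"ry":0,"rz":0},{"hand":25,"dx":0,"dy":0,"dz":0,"rx":0,"ry":0,"rz":0}]'
python3 -m jog '[{"hand":25,"dx":0,"dy":0,"dz":0,"rx":0,"ry":0,"rz":0},{"hand":25,"dx":0,"dy":0,"dz":0,"rx":0,"ry":0,"rz":0}]'
python3 go.py 608.5 -31 100 90.7
```

```text
clock: 12.78
position: [404.5, -294.0, 15.2]
ee_rot: [0.178, 0.984, -0.001, 0.002]
contact_force: [1.1, 0.4, 6.2]
gripper_width: 36.4
clock: 12.95
position: [404.6, -294.0, 15.3]
ee_rot: [0.178, 0.984, -0.001, 0.002]
contact_force: [0.4, 1.0, 6.2]
gripper_width: 36.2
clock: 13.37
position: [406.0, -294.7, 113.9]
ee_rot: [0.177, 0.984, -0.002, 0.005]
contact_force: [1.3, -0.6, -0.8]
gripper_width: 36.3
clock: 13.53
position: [401.8, -292.7, 107.8]
ee_rot: [0.178, 0.984, 0.0, -0.002]
contact_force: [0.2, 0.4, -2.2]
gripper_width: 36.1
clock 13.53 pos [ 401.8 -292.7  107.8] yaw 159.44 tilt [-0.003  0.001 -1.   ] w 36.1 F [ 0.2  0.4 -2.2] j [-0.3   0.3  -0.47  0.   -0.8  -0.06]
shift now-axes [-101.7  317.7    7.4] n 8.0  after-turn axes [259.2 209.9   7.8]  rz 1.2 rows 9.6
rotvec [-0.002 -0.002  1.2  ]
```

```bash

python3 -m jog '[{"hand":25,"dx":-6,"dy":20,"dz":0,"rx":0,"ry":0,"rz":0},{"hand":25,"dx":-12,"dy":37,"dz":0,"rx":0,"ry":0,"rz":0},{"hand":25,"dx":-12,"dy":37,"dz":0,"rx":0,"ry":0,"rz":0},{"hand":25,"dx":-12,"dy":37,"dz":0,"rx":0,"ry":0,"rz":0},{"hand":25,"dx":-12,"dy":37,"dz":0,"rx":0,"ry":0,"rz":0}]'
python3 -m jog '[{"hand":25,"dx":-12,"dy":37,"dz":0,"rx":0,"ry":0,"rz":0},{"hand":25,"dx":-12,"dy":37,"dz":0,"rx":0,"ry":0,"rz":0},{"hand":25,"dx":-12,"dy":37,"dz":0,"rx":0,"ry":0,"rz":0},{"hand":25,"dx":-12,"dy":37,"dz":0,"rx":0,"ry":0,"rz":0},{"hand":25,"dx":-0,"dy":0,"dz":0,"rx":0,"ry":0,"rz":0.12}]'
python3 -m jog '[{"hand":25,"dx":0,"dy":0,"dz":0,"rx":0,"ry":0,"rz":0.12},{"hand":25,"dx":0,"dy":0,"dz":0,"rx":0,"ry":0,"rz":0.12},{"hand":25,"dx":0,"dy":0,"dz":0,"rx":0,"ry":0,"rz":0.12},{"hand":25,"dx":0,"dy":0,"dz":0,"rx":0,"ry":0,"rz":0.12},{"hand":25,"dx":0,"dy":0,"dz":0,"rx":0,"ry":0,"rz":0.12}]'
python3 -m jog '[{"hand":25,"dx":0,"dy":0,"dz":0,"rx":0,"ry":0,"rz":0.12},{"hand":25,"dx":0,"dy":0,"dz":0,"rx":0,"ry":0,"rz":0.12},{"hand":25,"dx":0,"dy":0,"dz":0,"rx":0,"ry":0,"rz":0.12},{"hand":25,"dx":0,"dy":0,"dz":0,"rx":0,"ry":0,"rz":0.12},{"hand":25,"dx":0,"dy":0,"dz":0,"rx":0,"ry":0,"rz":0}]'
python3 -m jog '[{"hand":25,"dx":0,"dy":0,"dz":0,"rx":0,"ry":0,"rz":0},{"hand":25,"dx":0,"dy":0,"dz":0,"rx":0,"ry":0,"rz":0}]'
python3 go.py 608.5 -31.5 43 90.7
```

```text
clock: 13.95
position: [511.7, -153.4, 106.3]
ee_rot: [0.178, 0.984, -0.001, -0.003]
contact_force: [-0.4, -1.9, -2.2]
gripper_width: 36.6
clock: 14.37
position: [612.9, -28.2, 105.7]
ee_rot: [0.235, 0.972, -0.0, -0.0]
contact_force: [-0.3, -0.2, -1.1]
gripper_width: 36.5
clock: 14.78
position: [607.6, -33.3, 105.4]
ee_rot: [0.516, 0.857, -0.002, -0.003]
contact_force: [0.7, 0.0, -1.5]
gripper_width: 36.4
clock: 15.2
position: [607.7, -33.3, 105.6]
ee_rot: [0.703, 0.711, -0.003, -0.002]
contact_force: [0.3, 0.2, -3.0]
gripper_width: 36.7
clock: 15.37
position: [608.6, -33.3, 107.0]
ee_rot: [0.702, 0.712, -0.002, -0.001]
contact_force: [0.3, 0.2, -1.8]
gripper_width: 36.4
clock 15.37 pos [608.6 -33.3 107. ] yaw 90.87 tilt [-0.004 -0.001 -1.   ] w 36.4 F [ 0.3  0.2 -1.8] j [ 0.21  0.47 -0.19  0.   -0.91 -1.77]
shift now-axes [ 1.8  0.2 64. ] n 1.5  after-turn axes [ 1.8 -0.  64. ]  rz 0.003 rows 0.0
rotvec [-0.004  0.001  0.003]
```

```bash

python3 -m jog '[{"hand":25,"dx":1.8,"dy":0,"dz":32,"rx":-0.004,"ry":0,"rz":0.003},{"hand":25,"dx":0,"dy":0,"dz":34,"rx":0,"ry":0,"rz":0},{"hand":25,"dx":0,"dy":0,"dz":0,"rx":0,"ry":0,"rz":0},{"hand":25,"dx":0,"dy":0,"dz":0,"rx":0,"ry":0,"rz":0},{"hand":25,"dx":0,"dy":0,"dz":0,"rx":0,"ry":0,"rz":0}]'
python3 go.py 608.5 -31.5 19.3 90.7
python3 - <<'E'
from bench import arm; import cv2
import numpy as np
a=arm.get_image("scene")["img"][:,:,::-1][225:325,210:335]
i=arm.get_image("top")["img"][:,:,::-1][160:240,280:380]
cv2.imwrite("pics/b2.png",np.hstack([cv2.resize(a,(400,320),interpolation=cv2.INTER_CUBIC),cv2.resize(i,(400,320),interpolation=cv2.INTER_CUBIC)]))
E
```

```text
clock: 15.78
position: [610.5, -31.4, 43.6]
ee_rot: [0.703, 0.711, 0.001, 0.002]
contact_force: [0.6, 0.3, -2.0]
gripper_width: 36.4
clock 15.78 pos [610.5 -31.4  43.6] yaw 90.65 tilt [ 0.005 -0.001 -1.   ] w 36.4 F [ 0.6  0.3 -2. ] j [ 0.21  0.55 -0.25  0.   -0.77 -1.78]
shift now-axes [-0.  -2.2 24.3] n 0.6  after-turn axes [-0.  -2.  24.3]  rz -0.001 rows 0.0
rotvec [ 0.005  0.001 -0.001]
```

View pics/b2.png

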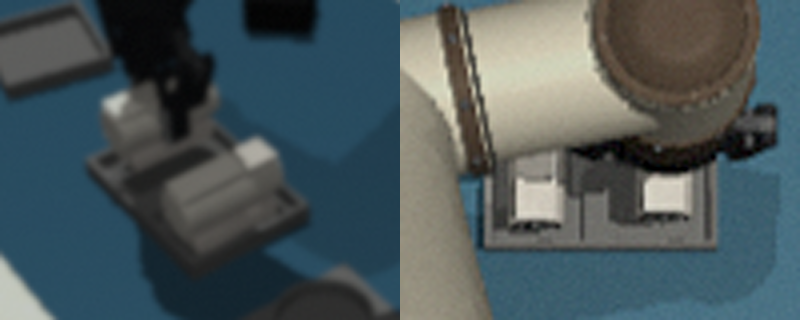

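```bash
python3 -c "
from h import *
d=load('top0.npz')
for u,v,z in((314.5,216.3,58),(346,213.2,82)): print(ray(d,u,v,z))"
```

```text
[560.15911049  46.07642105  58.        ]
[565.04658109 -33.26842819  82.        ]
```

```bash

python3 -m jog '[{"hand":25,"dx":0,"dy":-0.5,"dz":10,"rx":0.004,"ry":0,"rz":0},{"hand":25,"dx":0,"dy":0,"dz":8,"rx":0,"ry":0,"rz":0},{"hand":25,"dx":0,"dy":0,"dz":3,"rx":0,"ry":0,"rz":0},{"hand":25,"dx":0,"dy":0,"dz":0,"rx":0,"ry":0,"rz":0},{"hand":25,"dx":0,"dy":0,"dz":0,"rx":0,"ry":0,"rz":0}]'
python3 go.py 609.5 -31.5 19.3 90.7
python3 -m jog '[{"hand":25,"dx":0,"dy":0,"dz":1,"rx":0,"ry":0,"rz":0},{"hand":25,"dx":0,"dy":0,"dz":0,"rx":0,"ry":0,"rz":0},{"hand":25,"dx":0,"dy":0,"dz":0,"rx":0,"ry":0,"rz":0}]'
```

```text
clock: 16.3
position: [608.7, -31.5, 21.0]
ee_rot: [0.704, 0.711, -0.001, -0.0]
contact_force: [0.5, -0.1, -2.4]
gripper_width: 36.4
clock 16.3 pos [608.7 -31.5  21. ] yaw 90.57 tilt [-0.002 -0.001 -1.   ] w 36.4 F [ 0.5 -0.1 -2.4] j [ 0.21  0.58 -0.27  0.   -0.73 -1.78]
shift now-axes [0.  0.8 1.7] n 0.0  after-turn axes [-0.   0.8  1.7]  rz -0.002 rows 0.0
rotvec [-0.002  0.001 -0.002]
clock: 16.55
position: [609.1, -31.4, 20.6]
ee_rot: [0.704, 0.711, -0.0, 0.0]
contact_force: [0.3, 0.4, -3.0]
gripper_width: 36.1
```

```bash

python3 -m jog '[{"hand":25,"dx":0,"dy":0,"dz":0.8,"rx":0,"ry":0,"rz":0},{"hand":25,"dx":0,"dy":0,"dz":0,"rx":0,"ry":0,"rz":0},{"hand":25,"dx":0,"dy":0,"dz":0,"rx":0,"ry":0,"rz":0}]'
python3 -m jog '[{"hand":25,"dx":0,"dy":0,"dz":0.6,"rx":0,"ry":0,"rz":0},{"hand":25,"dx":0,"dy":0,"dz":0,"rx":0,"ry":0,"rz":0},{"hand":25,"dx":0,"dy":0,"dz":0,"rx":0,"ry":0,"rz":0}]'
```

```text
clock: 16.8
position: [608.9, -31.5, 19.6]
ee_rot: [0.704, 0.711, -0.001, -0.0]
contact_force: [-0.7, -0.2, -2.4]
gripper_width: 36.2
clock: 17.05
position: [609.0, -31.4, 19.3]
ee_rot: [0.704, 0.711, -0.0, 0.0]
contact_force: [-0.0, -0.6, 0.9]
gripper_width: 36.3
```

```bash

python3 -m jog '[{"hand":25,"dx":0,"dy":0,"dz":0.3,"rx":0,"ry":0,"rz":0},{"hand":42,"dx":0,"dy":0,"dz":0,"rx":0,"ry":0,"rz":0},{"hand":55,"dx":0,"dy":0,"dz":0,"rx":0,"ry":0,"rz":0},{"hand":55,"dx":0,"dy":0,"dz":0,"rx":0,"ry":0,"rz":0},{"hand":55,"dx":0,"dy":0,"dz":-20,"rx":0,"ry":0,"rz":0}]'
python3 -m jog '[{"hand":55,"dx":0,"dy":0,"dz":-35,"rx":0,"ry":0,"rz":0},{"hand":85,"dx":0,"dy":0,"dz":-35,"rx":0,"ry":0,"rz":0},{"hand":85,"dx":0,"dy":0,"dz":-10,"rx":0,"ry":0,"rz":0},{"hand":85,"dx":0,"dy":0,"dz":0,"rx":0,"ry":0,"rz":0}]'
python3 go.py 395.1 289.6 110 90
```

```text
clock: 17.47
position: [606.1, -31.8, 35.2]
ee_rot: [0.704, 0.71, -0.004, -0.003]
contact_force: [0.0, 0.2, -0.6]
gripper_width: 55.1
clock: 17.8
position: [611.6, -31.1, 123.0]
ee_rot: [0.703, 0.711, 0.003, 0.003]
contact_force: [0.7, -0.5, 0.8]
gripper_width: 85.0
clock 17.8 pos [611.6 -31.1 123. ] yaw 90.6 tilt [ 0.008  0.    -1.   ] w 85.0 F [ 0.7 -0.5  0.8] j [ 0.21  0.45 -0.18  0.   -0.93 -1.78]
shift now-axes [ 322.9 -213.3   11.4] n 9.3  after-turn axes [ 320.7 -216.5   13. ]  rz 0.01 rows 0.1
rotvec [ 0.008 -0.     0.01 ]
```

```bash

python3 -m jog '[{"hand":85,"dx":20,"dy":-13.2,"dz":0,"rx":0,"ry":0,"rz":0},{"hand":85,"dx":34,"dy":-22.5,"dz":0,"rx":0,"ry":0,"rz":0},{"hand":85,"dx":34,"dy":-22.5,"dz":0,"rx":0,"ry":0,"rz":0},{"hand":85,"dx":34,"dy":-22.5,"dz":0,"rx":0,"ry":0,"rz":0},{"hand":85,"dx":34,"dy":-22.5,"dz":0,"rx":0,"ry":0,"rz":0}]'
python3 -m jog '[{"hand":85,"dx":34,"dy":-22.5,"dz":0,"rx":0,"ry":0,"rz":0},{"hand":85,"dx":34,"dy":-22.5,"dz":0,"rx":0,"ry":0,"rz":0},{"hand":85,"dx":34,"dy":-22.5,"dz":0,"rx":0,"ry":0,"rz":0},{"hand":85,"dx":34,"dy":-22.5,"dz":0,"rx":0,"ry":0,"rz":0},{"hand":85,"dx":31,"dy":-20,"dz":0,"rx":0,"ry":0,"rz":0}]'
python3 -m jog '[{"hand":85,"dx":0,"dy":0,"dz":0,"rx":0,"ry":0,"rz":0},{"hand":85,"dx":0,"dy":0,"dz":0,"rx":0,"ry":0,"rz":0},{"hand":85,"dx":0,"dy":0,"dz":0,"rx":0,"ry":0,"rz":0}]'
python3 go.py 395.1 289.6 60 90
```

```text
clock: 18.22
position: [502.4, 124.4, 117.5]
ee_rot: [0.704, 0.71, -0.001, -0.0]
contact_force: [0.2, 1.3, 0.6]
gripper_width: 84.9
clock: 18.63
position: [390.6, 290.6, 117.7]
ee_rot: [0.704, 0.711, -0.001, -0.0]
contact_force: [1.4, 0.5, 0.4]
gripper_width: 85.4
clock: 18.88
position: [392.1, 289.1, 117.8]
ee_rot: [0.703, 0.711, -0.002, -0.0]
contact_force: [0.6, -0.9, -1.2]
gripper_width: 84.8
clock 18.88 pos [392.1 289.1 117.8] yaw 90.59 tilt [-0.002 -0.002 -1.   ] w 84.8 F [ 0.6 -0.9 -1.2] j [ 0.97  0.28 -0.48 -0.   -0.82 -2.53]
shift now-axes [ 0.6  3.1 57.8] n 1.4  after-turn axes [ 0.5  3.  57.8]  rz 0.01 rows 0.1
rotvec [-0.002  0.002  0.01 ]
```

```bash

python3 -m jog '[{"hand":85,"dx":0.6,"dy":3.1,"dz":30,"rx":-0.002,"ry":0.002,"rz":0},{"hand":85,"dx":0,"dy":0,"dz":28,"rx":0,"ry":0,"rz":0},{"hand":85,"dx":0,"dy":0,"dz":0,"rx":0,"ry":0,"rz":0},{"hand":85,"dx":0,"dy":0,"dz":0,"rx":0,"ry":0,"rz":0},{"hand":85,"dx":0,"dy":0,"dz":0,"rx":0,"ry":0,"rz":0}]'
python3 go.py 395.1 289.6 10 90
python3 - <<'E'
from bench import arm; import cv2
import numpy as np
a=arm.get_image("scene")["img"][:,:,::-1][225:345,345:495]
i=arm.get_image("top")["img"]; j=i[:,:,::-1][240:320,170:270]; k=i[:,:,::-1][160:240,280:380]
np.save("t1.npy",i)
cv2.imwrite("pics/l1.png",np.hstack([cv2.resize(a,(400,320),interpolation=cv2.INTER_CUBIC),cv2.resize(k,(400,320),interpolation=cv2.INTER_CUBIC)]))
E
```

```text
clock: 19.3
position: [396.8, 289.9, 61.5]
ee_rot: [0.704, 0.71, 0.001, 0.0]
contact_force: [-0.3, 1.0, 0.6]
gripper_width: 85.0
clock 19.3 pos [396.8 289.9  61.5] yaw 90.5 tilt [ 0.002  0.002 -1.   ] w 85.0 F [-0.3  1.   0.6] j [ 0.96  0.36 -0.53  0.   -0.67 -2.53]
shift now-axes [-0.4 -1.8 51.5] n 1.2  after-turn axes [-0.3 -1.7 51.5]  rz 0.009 rows 0.1
rotvec [ 0.002 -0.002  0.009]
```

View pics/l1.png

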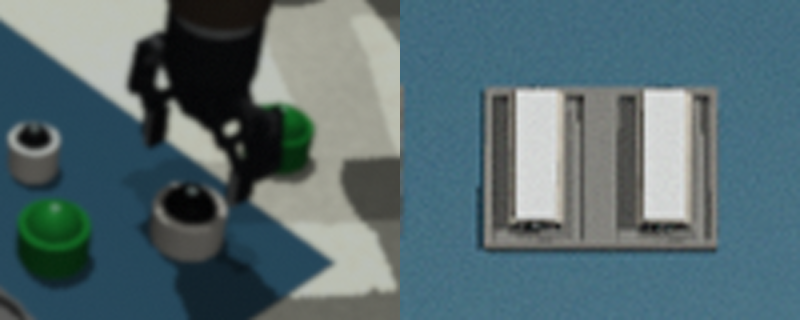

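Both bullets lie lengthwise in their troughs. The fingers straddle the large white dome at (188,215). I'll check the bullets numerically and take the dome.

```bash
python3 - <<'E'
exec(open("meas.py").read().split("P=cloud(d)")[0])
im=np.load("t1.npy")[:,:,::-1];hsv=cv2.cvtColor(im,cv2.COLOR_BGR2HSV); S=hsv[...,1].astype(int);V=hsv[...,2].astype(int)
rect("A",comp((S<45)&(V>205),(303,175,331,222)),58);rect("B",comp((S<45)&(V>205),(333,175,358,222)),58)
E
python3 -m jog '[{"hand":85,"dx":-0.4,"dy":-1.8,"dz":20,"rx":0.002,"ry":-0.002,"rz":0},{"hand":85,"dx":0,"dy":0,"dz":20,"rx":0,"ry":0,"rz":0},{"hand":85,"dx":0,"dy":0,"dz":9,"rx":0,"ry":0,"rz":0},{"hand":85,"dx":0,"dy":0,"dz":0,"rx":0,"ry":0,"rz":0},{"hand":85,"dx":0,"dy":0,"dz":0,"rx":0,"ry":0,"rz":0}]'
python3 go.py 395.1 289.6 10 90.5
```

```text
A c [607.3  49.5] size [77.6 23. ] long-axis deg 1.0 n 298
B c [608.4 -33.3] size [77.4 25.5] long-axis deg 0.7 n 294
clock: 19.82
position: [394.3, 290.1, 12.3]
ee_rot: [0.703, 0.711, -0.0, 0.0]
contact_force: [-0.8, 0.2, 1.0]
gripper_width: 85.0
clock 19.82 pos [394.3 290.1  12.3] yaw 90.58 tilt [-0. -0. -1.] w 85.0 F [-0.8  0.2  1. ] j [ 0.97  0.45 -0.58 -0.   -0.55 -2.53]
shift now-axes [-0.5  0.8  2.3] n 0.1  after-turn axes [-0.5  0.8  2.3]  rz 0.001 rows 0.0
rotvec [-0.     0.     0.001]
```

```bash

python3 -m jog '[{"hand":50,"dx":-0.5,"dy":0.8,"dz":2,"rx":0,"ry":0,"rz":0},{"hand":50,"dx":0,"dy":0,"dz":0,"rx":0,"ry":0,"rz":0},{"hand":50,"dx":0,"dy":0,"dz":0,"rx":0,"ry":0,"rz":0},{"hand":50,"dx":0,"dy":0,"dz":0,"rx":0,"ry":0,"rz":0},{"hand":50,"dx":0,"dy":0,"dz":0,"rx":0,"ry":0,"rz":0}]'
python3 go.py 395.1 289.6 10 90.5
python3 -m jog '[{"hand":50,"dx":0,"dy":0,"dz":-10,"rx":0,"ry":0,"rz":0},{"hand":50,"dx":0,"dy":0,"dz":-30,"rx":0,"ry":0,"rz":0},{"hand":50,"dx":0,"dy":0,"dz":-35,"rx":0,"ry":0,"rz":0},{"hand":50,"dx":0,"dy":0,"dz":-25,"rx":0,"ry":0,"rz":0},{"hand":50,"dx":0,"dy":0,"dz":0,"rx":0,"ry":0,"rz":0}]'
python3 -m jog '[{"hand":50,"dx":0,"dy":0,"dz":0,"rx":0,"ry":0,"rz":0},{"hand":50,"dx":0,"dy":0,"dz":0,"rx":0,"ry":0,"rz":0}]'
python3 go.py 612.4 269.8 110 90.5
```

```text
clock: 20.23
position: [395.4, 290.2, 11.2]
ee_rot: [0.703, 0.711, 0.001, -0.0]
contact_force: [-0.8, 0.1, 6.1]
gripper_width: 60.2
clock 20.23 pos [395.4 290.2  11.2] yaw 90.59 tilt [ 0.001  0.001 -1.   ] w 60.2 F [-0.8  0.1  6.1] j [ 0.96  0.45 -0.58  0.   -0.54 -2.53]
shift now-axes [-0.6 -0.3  1.2] n 0.0  after-turn axes [-0.5 -0.3  1.2]  rz 0.002 rows 0.0
rotvec [ 0.001 -0.001  0.002]
clock: 20.65
position: [397.2, 292.1, 115.3]
ee_rot: [0.703, 0.711, 0.005, -0.0]
contact_force: [0.4, 0.7, -2.2]
gripper_width: 60.1
clock: 20.82
position: [394.0, 288.4, 108.9]
ee_rot: [0.704, 0.71, -0.002, -0.0]
contact_force: [0.6, -0.2, -3.0]
gripper_width: 59.8
clock 20.82 pos [394.  288.4 108.9] yaw 90.51 tilt [-0.003 -0.002 -1.   ] w 59.8 F [ 0.6 -0.2 -3. ] j [ 0.96  0.29 -0.49 -0.   -0.8  -2.53]
shift now-axes [-20.6 218.3  -1.6] n 5.3  after-turn axes [-20.5 218.3  -1.1]  rz 0.0 rows 0.0
rotvec [-0.003  0.002  0.   ]
```

```bash

python3 -m jog '[{"hand":50,"dx":-2.6,"dy":25,"dz":0,"rx":0,"ry":0,"rz":0},{"hand":50,"dx":-3.6,"dy":38,"dz":0,"rx":0,"ry":0,"rz":0},{"hand":50,"dx":-3.6,"dy":38,"dz":0,"rx":0,"ry":0,"rz":0},{"hand":50,"dx":-3.6,"dy":38,"dz":0,"rx":0,"ry":0,"rz":0},{"hand":50,"dx":-3.6,"dy":38,"dz":0,"rx":0,"ry":0,"rz":0}]'
python3 -m jog '[{"hand":50,"dx":-3.5,"dy":38,"dz":0,"rx":0,"ry":0,"rz":0},{"hand":50,"dx":0,"dy":3,"dz":0,"rx":0,"ry":0,"rz":0},{"hand":50,"dx":0,"dy":0,"dz":0,"rx":0,"ry":0,"rz":0},{"hand":50,"dx":0,"dy":0,"dz":0,"rx":0,"ry":0,"rz":0},{"hand":50,"dx":0,"dy":0,"dz":0,"rx":0,"ry":0,"rz":0}]'
python3 go.py 612.4 269.8 40 90.5
```

```text
clock: 21.23
position: [572.4, 272.9, 106.7]
ee_rot: [0.704, 0.711, -0.003, -0.001]
contact_force: [-0.8, 1.6, -2.3]
gripper_width: 59.8
clock: 21.65
position: [611.2, 270.6, 107.9]
ee_rot: [0.703, 0.711, -0.002, -0.001]
contact_force: [-0.7, -1.0, -1.7]
gripper_width: 60.1
clock 21.65 pos [611.2 270.6 107.9] yaw 90.59 tilt [-0.004 -0.003 -1.   ] w 60.1 F [-0.7 -1.  -1.7] j [ 0.66  0.56 -0.03 -0.   -0.99 -2.22]
shift now-axes [-0.7  1.5 67.9] n 1.6  after-turn axes [-0.8  1.2 67.9]  rz 0.002 rows 0.0
rotvec [-0.004  0.002  0.002]
```

```bash

python3 -m jog '[{"hand":50,"dx":-0.7,"dy":1,"dz":35,"rx":-0.004,"ry":0.002,"rz":0},{"hand":50,"dx":0,"dy":0,"dz":35,"rx":0,"ry":0,"rz":0},{"hand":50,"dx":0,"dy":0,"dz":0,"rx":0,"ry":0,"rz":0},{"hand":50,"dx":0,"dy":0,"dz":0,"rx":0,"ry":0,"rz":0},{"hand":50,"dx":0,"dy":0,"dz":0,"rx":0,"ry":0,"rz":0}]'
python3 go.py 612.4 269.8 15.2 90.5
python3 - <<'E'
from bench import arm; import cv2
import numpy as np
a=arm.get_image("scene")["img"][:,:,::-1][285:405,265:415]
k=arm.get_image("top")["img"][:,:,::-1][160:240,190:290]
cv2.imwrite("pics/l2.png",np.hstack([cv2.resize(a,(400,320),interpolation=cv2.INTER_CUBIC),cv2.resize(k,(400,320),interpolation=cv2.INTER_CUBIC)]))
E
```

```text
clock: 22.07
position: [614.7, 271.3, 41.5]
ee_rot: [0.703, 0.711, 0.003, 0.001]
contact_force: [0.2, 0.6, -2.0]
gripper_width: 59.8
clock 22.07 pos [614.7 271.3  41.5] yaw 90.67 tilt [ 0.006  0.002 -1.   ] w 59.8 F [ 0.2  0.6 -2. ] j [ 0.66  0.63 -0.09  0.   -0.85 -2.22]
shift now-axes [-1.5 -2.4 26.3] n 0.6  after-turn axes [-1.5 -2.3 26.3]  rz 0.003 rows 0.0
rotvec [ 0.006 -0.002  0.003]
```

View pics/l2.png

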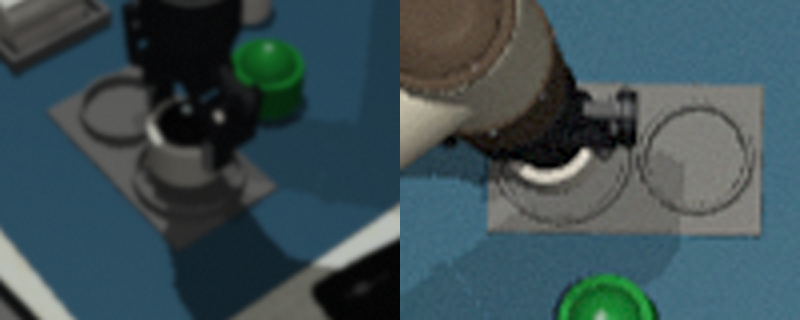

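The dome hangs level above the large nest, its rim at (553,184) and the nest's near edge at (565,223). I'll lower it.

```bash
python3 -c "
from h import *
d=load('top0.npz');print(ray(d,228.2,206,66),ray(d,190+41.25,160+56,16))"
python3 -m jog '[{"hand":50,"dx":-1.5,"dy":-0.5,"dz":10,"rx":0.005,"ry":-0.002,"rz":0},{"hand":50,"dx":0,"dy":0,"dz":10,"rx":0,"ry":0,"rz":0},{"hand":50,"dx":0,"dy":0,"dz":4,"rx":0,"ry":0,"rz":0},{"hand":50,"dx":0,"dy":0,"dz":0,"rx":0,"ry":0,"rz":0},{"hand":50,"dx":0,"dy":0,"dz":0,"rx":0,"ry":0,"rz":0}]'
python3 go.py 612.4 269.8 15.2 90.5
```

```text
[582.3219441 264.88875    66.       ] [565.03664151 265.09574311  16.        ]
clock: 22.58
position: [613.3, 268.6, 15.3]
ee_rot: [0.704, 0.711, -0.001, -0.001]
contact_force: [-1.4, 0.3, 0.6]
gripper_width: 60.0
clock 22.58 pos [613.3 268.6  15.3] yaw 90.57 tilt [-0.003 -0.001 -1.   ] w 60.0 F [-1.4  0.3  0.6] j [ 0.65  0.66 -0.1  -0.   -0.81 -2.21]
shift now-axes [ 1.2 -0.8  0.1] n 0.0  after-turn axes [ 1.2 -0.8  0.1]  rz 0.001 rows 0.0
rotvec [-0.003  0.001  0.001]
```

```bash

python3 -m jog '[{"hand":50,"dx":0,"dy":0,"dz":0.4,"rx":-0.002,"ry":0.001,"rz":0},{"hand":50,"dx":0,"dy":0,"dz":0,"rx":0,"ry":0,"rz":0},{"hand":50,"dx":0,"dy":0,"dz":0,"rx":0,"ry":0,"rz":0}]'
python3 -m jog '[{"hand":66,"dx":0,"dy":0,"dz":0,"rx":0,"ry":0,"rz":0},{"hand":76,"dx":0,"dy":0,"dz":0,"rx":0,"ry":0,"rz":0},{"hand":76,"dx":0,"dy":0,"dz":0,"rx":0,"ry":0,"rz":0},{"hand":76,"dx":0,"dy":0,"dz":-20,"rx":0,"ry":0,"rz":0},{"hand":76,"dx":0,"dy":0,"dz":-35,"rx":0,"ry":0,"rz":0}]'
python3 -m jog '[{"hand":76,"dx":0,"dy":0,"dz":-35,"rx":0,"ry":0,"rz":0},{"hand":76,"dx":0,"dy":0,"dz":-10,"rx":0,"ry":0,"rz":0},{"hand":76,"dx":0,"dy":0,"dz":0,"rx":0,"ry":0,"rz":0}]'
python3 go.py 442.5 142.2 110 90.5
```

```text
clock: 22.83
position: [613.3, 268.6, 15.3]
ee_rot: [0.704, 0.711, -0.0, -0.0]
contact_force: [-3.9, 0.4, 3.2]
gripper_width: 60.1
clock: 23.25
position: [611.2, 267.2, 65.8]
ee_rot: [0.704, 0.71, -0.005, -0.001]
contact_force: [0.4, -0.4, -0.4]
gripper_width: 76.0
clock: 23.5
position: [616.2, 270.3, 120.0]
ee_rot: [0.703, 0.711, 0.005, 0.001]
contact_force: [-0.7, 0.1, 0.4]
gripper_width: 75.7
clock 23.5 pos [616.2 270.3 120. ] yaw 90.59 tilt [ 0.009  0.005 -1.   ] w 75.7 F [-0.7  0.1  0.4] j [ 0.65  0.55 -0.02  0.   -1.   -2.21]
shift now-axes [-126.3 -175.1    7.8] n 5.2  after-turn axes [-126.6 -174.8   10. ]  rz 0.002 rows 0.0
rotvec [ 0.009 -0.005  0.002]
```

```bash

python3 -m jog '[{"hand":76,"dx":-12,"dy":-16,"dz":0,"rx":0,"ry":0,"rz":0},{"hand":76,"dx":-23,"dy":-32,"dz":0,"rx":0,"ry":0,"rz":0},{"hand":76,"dx":-23,"dy":-32,"dz":0,"rx":0,"ry":0,"rz":0},{"hand":76,"dx":-23,"dy":-32,"dz":0,"rx":0,"ry":0,"rz":0},{"hand":76,"dx":-23,"dy":-32,"dz":0,"rx":0,"ry":0,"rz":0}]'
python3 -m jog '[{"hand":76,"dx":-22,"dy":-30,"dz":0,"rx":0,"ry":0,"rz":0},{"hand":76,"dx":0,"dy":0,"dz":0,"rx":0,"ry":0,"rz":0},{"hand":76,"dx":0,"dy":0,"dz":0,"rx":0,"ry":0,"rz":0},{"hand":76,"dx":0,"dy":0,"dz":0,"rx":0,"ry":0,"rz":0}]'
python3 go.py 442.5 142.2 60 90.5
```

```text
clock: 23.92
position: [468.7, 162.0, 113.8]
ee_rot: [0.704, 0.71, -0.001, -0.0]
contact_force: [-0.7, 0.0, 0.6]
gripper_width: 75.9
clock: 24.25
position: [441.4, 141.4, 115.1]
ee_rot: [0.704, 0.711, 0.001, 0.0]
contact_force: [-0.5, -0.1, -0.1]
gripper_width: 75.7
clock 24.25 pos [441.4 141.4 115.1] yaw 90.57 tilt [ 0.001  0.001 -1.   ] w 75.7 F [-0.5 -0.1 -0.1] j [ 0.66  0.24 -0.54  0.   -0.79 -2.22]
shift now-axes [ 0.7  1.  55.1] n 1.3  after-turn axes [ 0.8  1.1 55.1]  rz 0.001 rows 0.0
rotvec [ 0.001 -0.001  0.001]
```

```bash

python3 -m jog '[{"hand":76,"dx":0.7,"dy":1,"dz":28,"rx":0,"ry":0,"rz":0},{"hand":76,"dx":0,"dy":0,"dz":28,"rx":0,"ry":0,"rz":0},{"hand":76,"dx":0,"dy":0,"dz":0,"rx":0,"ry":0,"rz":0},{"hand":76,"dx":0,"dy":0,"dz":0,"rx":0,"ry":0,"rz":0},{"hand":76,"dx":0,"dy":0,"dz":0,"rx":0,"ry":0,"rz":0}]'
python3 go.py 442.5 142.2 12 90.5
python3 - <<'E'
from bench import arm; import cv2
import numpy as np
a=arm.get_image("scene")["img"][:,:,::-1][225:345,285:435]
i=arm.get_image("top")["img"]; k=i[:,:,::-1][160:240,190:290]
np.save("t2.npy",i)
cv2.imwrite("pics/s1.png",np.hstack([cv2.resize(a,(400,320),interpolation=cv2.INTER_CUBIC),cv2.resize(k,(400,320),interpolation=cv2.INTER_CUBIC)]))
E
```

```text
clock: 24.67
position: [443.2, 142.7, 59.6]
ee_rot: [0.703, 0.711, 0.001, 0.0]
contact_force: [0.4, 0.2, -0.2]
gripper_width: 75.8
clock 24.67 pos [443.2 142.7  59.6] yaw 90.6 tilt [ 0.001  0.001 -1.   ] w 75.8 F [ 0.4  0.2 -0.2] j [ 0.66  0.33 -0.6   0.   -0.64 -2.22]
shift now-axes [-0.5 -0.7 47.6] n 1.1  after-turn axes [-0.5 -0.7 47.6]  rz 0.002 rows 0.0
rotvec [ 0.001 -0.001  0.002]
```

View pics/s1.png

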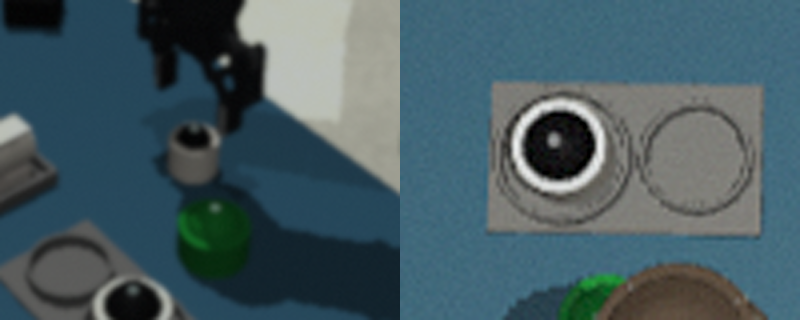

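The large dome sits inside the large nest. The fingers straddle the small dome at (193,155). I'll descend and grip.

```bash
python3 - <<'E'
exec(open("meas.py").read().split("P=cloud(d)")[0])
im=np.load("t2.npy")[:,:,::-1];hsv=cv2.cvtColor(im,cv2.COLOR_BGR2HSV); S=hsv[...,1].astype(int);V=hsv[...,2].astype(int)
circ("L",comp((S<45)&(V>205),(205,175,250,222)),40)
E
python3 -m jog '[{"hand":76,"dx":-0.5,"dy":-0.7,"dz":20,"rx":0,"ry":0,"rz":0},{"hand":76,"dx":0,"dy":0,"dz":20,"rx":0,"ry":0,"rz":0},{"hand":76,"dx":0,"dy":0,"dz":5,"rx":0,"ry":0,"rz":0},{"hand":76,"dx":0,"dy":0,"dz":0,"rx":0,"ry":0,"rz":0},{"hand":76,"dx":0,"dy":0,"dz":0,"rx":0,"ry":0,"rz":0}]'
python3 go.py 442.5 142.2 13 90.5
```

```text
L enc [612.9 267.9] 58.2 fit [613.6 267.9] 54.6
clock: 25.18
position: [441.9, 141.8, 14.9]
ee_rot: [0.703, 0.711, 0.001, 0.0]
contact_force: [0.1, 0.4, 0.6]
gripper_width: 75.7
clock 25.18 pos [441.9 141.8  14.9] yaw 90.58 tilt [ 0.001  0.001 -1.   ] w 75.7 F [0.1 0.4 0.6] j [ 0.66  0.41 -0.64  0.   -0.52 -2.22]
shift now-axes [0.4 0.6 1.9] n 0.0  after-turn axes [0.4 0.6 1.9]  rz 0.001 rows 0.0
rotvec [ 0.001 -0.001  0.001]
```

```bash

python3 -m jog '[{"hand":34,"dx":0.4,"dy":0.6,"dz":1.5,"rx":0,"ry":0,"rz":0},{"hand":34,"dx":0,"dy":0,"dz":0,"rx":0,"ry":0,"rz":0},{"hand":34,"dx":0,"dy":0,"dz":0,"rx":0,"ry":0,"rz":0},{"hand":34,"dx":0,"dy":0,"dz":0,"rx":0,"ry":0,"rz":0},{"hand":34,"dx":0,"dy":0,"dz":0,"rx":0,"ry":0,"rz":0}]'
python3 -m jog '[{"hand":34,"dx":0,"dy":0,"dz":0,"rx":0,"ry":0,"rz":0},{"hand":34,"dx":0,"dy":0,"dz":0,"rx":0,"ry":0,"rz":0}]'
python3 -m jog '[{"hand":34,"dx":0,"dy":0,"dz":-10,"rx":0,"ry":0,"rz":0},{"hand":34,"dx":0,"dy":0,"dz":-30,"rx":0,"ry":0,"rz":0},{"hand":34,"dx":0,"dy":0,"dz":-35,"rx":0,"ry":0,"rz":0},{"hand":34,"dx":0,"dy":0,"dz":-25,"rx":0,"ry":0,"rz":0},{"hand":34,"dx":0,"dy":0,"dz":0,"rx":0,"ry":0,"rz":0}]'
python3 -m jog '[{"hand":34,"dx":0,"dy":0,"dz":0,"rx":0,"ry":0,"rz":0},{"hand":34,"dx":0,"dy":0,"dz":0,"rx":0,"ry":0,"rz":0}]'
python3 go.py 612.4 181.8 110 90.5
```

```text
clock: 25.6
position: [442.5, 142.3, 13.8]
ee_rot: [0.703, 0.711, 0.001, 0.0]
contact_force: [-1.3, 0.2, 5.8]
gripper_width: 44.2
clock: 25.77
position: [442.5, 142.3, 13.8]
ee_rot: [0.703, 0.711, 0.001, 0.0]
contact_force: [-0.9, 0.4, 5.4]
gripper_width: 44.2
clock: 26.18
position: [444.8, 143.6, 118.0]
ee_rot: [0.703, 0.711, 0.006, 0.001]
contact_force: [0.8, 0.2, -1.6]
gripper_width: 43.9
clock: 26.35
position: [440.9, 141.3, 112.1]
ee_rot: [0.704, 0.71, -0.0, -0.0]
contact_force: [-0.2, -0.5, -1.3]
gripper_width: 44.0
clock 26.35 pos [440.9 141.3 112.1] yaw 90.53 tilt [-0.001  0.    -1.   ] w 44.0 F [-0.2 -0.5 -1.3] j [ 0.66  0.25 -0.54 -0.   -0.78 -2.22]
shift now-axes [ 39.  171.9   1.9] n 4.2  after-turn axes [ 39.1 171.9   2.1]  rz 0.0 rows 0.0
rotvec [-0.001 -0.     0.   ]
```

```bash

python3 -m jog '[{"hand":34,"dx":5,"dy":20,"dz":0,"rx":0,"ry":0,"rz":0},{"hand":34,"dx":8.5,"dy":38,"dz":0,"rx":0,"ry":0,"rz":0},{"hand":34,"dx":8.5,"dy":38,"dz":0,"rx":0,"ry":0,"rz":0},{"hand":34,"dx":8.5,"dy":38,"dz":0,"rx":0,"ry":0,"rz":0},{"hand":34,"dx":8.5,"dy":38,"dz":0,"rx":0,"ry":0,"rz":0}]'
python3 -m jog '[{"hand":34,"dx":0,"dy":0,"dz":30,"rx":0,"ry":0,"rz":0},{"hand":34,"dx":0,"dy":0,"dz":35,"rx":0,"ry":0,"rz":0},{"hand":34,"dx":0,"dy":0,"dz":0,"rx":0,"ry":0,"rz":0},{"hand":34,"dx":0,"dy":0,"dz":0,"rx":0,"ry":0,"rz":0},{"hand":34,"dx":0,"dy":0,"dz":0,"rx":0,"ry":0,"rz":0}]'
python3 go.py 612.4 181.3 17.8 90.5
python3 - <<'E'
from bench import arm; import cv2
import numpy as np
a=arm.get_image("scene")["img"][:,:,::-1][285:405,265:415]
k=arm.get_image("top")["img"][:,:,::-1][160:240,190:290]
cv2.imwrite("pics/s2.png",np.hstack([cv2.resize(a,(400,320),interpolation=cv2.INTER_CUBIC),cv2.resize(k,(400,320),interpolation=cv2.INTER_CUBIC)]))
E
```

```text
clock: 26.77
position: [613.8, 182.1, 110.0]
ee_rot: [0.704, 0.71, -0.002, -0.001]
contact_force: [1.1, 2.2, -0.9]
gripper_width: 44.2
clock: 27.18
position: [613.6, 182.3, 47.8]
ee_rot: [0.703, 0.711, -0.0, 0.0]
contact_force: [0.9, 0.3, -1.4]
gripper_width: 44.1
clock 27.18 pos [613.6 182.3  47.8] yaw 90.62 tilt [ 0.    -0.001 -1.   ] w 44.1 F [ 0.9  0.3 -1.4] j [ 0.54  0.58 -0.17  0.   -0.82 -2.1 ]
shift now-axes [-1.  -1.2 30. ] n 0.7  after-turn axes [-1.  -1.2 30. ]  rz 0.002 rows 0.0
rotvec [0.    0.001 0.002]
```

View pics/s2.png

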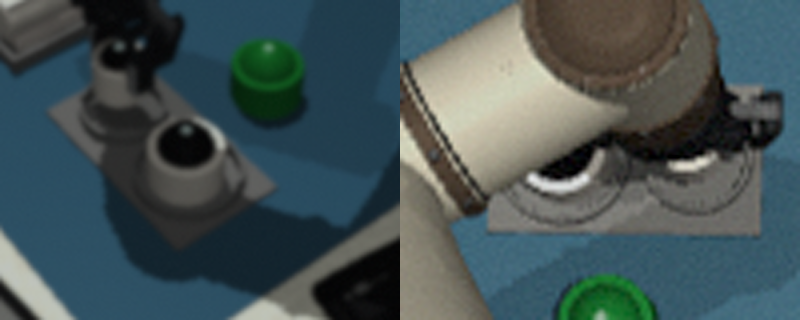

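The small dome hangs above the small nest, at (118,75) in the scene crop, and the large dome stands in its own nest. I'll lower it.

```bash

python3 -m jog '[{"hand":34,"dx":-1,"dy":-0.8,"dz":12,"rx":0,"ry":0,"rz":0},{"hand":34,"dx":0,"dy":0,"dz":11,"rx":0,"ry":0,"rz":0},{"hand":34,"dx":0,"dy":0,"dz":5,"rx":0,"ry":0,"rz":0},{"hand":34,"dx":0,"dy":0,"dz":0,"rx":0,"ry":0,"rz":0},{"hand":34,"dx":0,"dy":0,"dz":0,"rx":0,"ry":0,"rz":0}]'
python3 -m jog '[{"hand":34,"dx":0,"dy":0,"dz":1,"rx":0,"ry":0,"rz":0},{"hand":34,"dx":0,"dy":0,"dz":0,"rx":0,"ry":0,"rz":0},{"hand":34,"dx":0,"dy":0,"dz":0,"rx":0,"ry":0,"rz":0}]'
python3 go.py 612.4 181.3 17.8 90.5
```

```text
clock: 27.7
position: [612.6, 181.4, 19.8]
ee_rot: [0.704, 0.711, 0.0, 0.0]
contact_force: [0.4, -0.4, -2.4]
gripper_width: 44.4
clock: 27.95
position: [612.8, 181.5, 19.0]
ee_rot: [0.704, 0.711, 0.001, 0.0]
contact_force: [-0.5, -0.2, -1.6]
gripper_width: 43.9
clock 27.95 pos [612.8 181.5  19. ] yaw 90.57 tilt [ 0.001  0.001 -1.   ] w 43.9 F [-0.5 -0.2 -1.6] j [ 0.54  0.62 -0.19 -0.   -0.76 -2.1 ]
shift now-axes [-0.2 -0.4  1.2] n 0.0  after-turn axes [-0.2 -0.4  1.2]  rz 0.001 rows 0.0
rotvec [ 0.001 -0.001  0.001]
```

```bash

python3 -m jog '[{"hand":34,"dx":0,"dy":0,"dz":1,"rx":0,"ry":0,"rz":0},{"hand":34,"dx":0,"dy":0,"dz":0,"rx":0,"ry":0,"rz":0},{"hand":34,"dx":0,"dy":0,"dz":0,"rx":0,"ry":0,"rz":0}]'
python3 -m jog '[{"hand":34,"dx":0,"dy":0,"dz":0.6,"rx":0,"ry":0,"rz":0},{"hand":34,"dx":0,"dy":0,"dz":0,"rx":0,"ry":0,"rz":0},{"hand":34,"dx":0,"dy":0,"dz":0,"rx":0,"ry":0,"rz":0}]'
```

```text
clock: 28.2
position: [612.9, 181.6, 17.9]
ee_rot: [0.704, 0.711, 0.001, 0.0]
contact_force: [-1.7, -0.6, 0.1]
gripper_width: 44.2
clock: 28.45
position: [612.9, 181.6, 17.9]
ee_rot: [0.704, 0.711, 0.001, 0.0]
contact_force: [-1.6, -0.3, 5.5]
gripper_width: 44.4
```

```bash

python3 -m jog '[{"hand":50,"dx":0,"dy":0,"dz":0,"rx":0,"ry":0,"rz":0},{"hand":58,"dx":0,"dy":0,"dz":0,"rx":0,"ry":0,"rz":0},{"hand":58,"dx":0,"dy":0,"dz":0,"rx":0,"ry":0,"rz":0},{"hand":58,"dx":0,"dy":0,"dz":-20,"rx":0,"ry":0,"rz":0},{"hand":58,"dx":0,"dy":0,"dz":-35,"rx":0,"ry":0,"rz":0}]'
python3 -m jog '[{"hand":76,"dx":0,"dy":0,"dz":-35,"rx":0,"ry":0,"rz":0},{"hand":76,"dx":0,"dy":0,"dz":-20,"rx":0,"ry":0,"rz":0},{"hand":76,"dx":0,"dy":0,"dz":0,"rx":0,"ry":0,"rz":0}]'
python3 go.py 417.7 -142.6 120 45.6
```

```text
clock: 28.87
position: [609.5, 179.9, 67.6]
ee_rot: [0.704, 0.71, -0.005, -0.002]
contact_force: [-0.2, 0.1, -1.4]
gripper_width: 58.4
clock: 29.12
position: [615.7, 182.6, 132.9]
ee_rot: [0.703, 0.711, 0.005, 0.002]
contact_force: [0.8, 0.9, 0.7]
gripper_width: 76.0
clock 29.12 pos [615.7 182.6 132.9] yaw 90.62 tilt [ 0.01   0.005 -1.   ] w 76.0 F [0.8 0.9 0.7] j [ 0.54  0.49 -0.09  0.   -0.98 -2.1 ]
shift now-axes [-323.1 -201.6    9.3] n 9.1  after-turn axes [-370.9   86.1   12.9]  rz 0.786 rows 6.3
rotvec [ 0.008 -0.008  0.786]
```

```bash

python3 -m jog '[{"hand":76,"dx":-17,"dy":-10,"dz":0,"rx":0,"ry":0,"rz":0},{"hand":76,"dx":-34,"dy":-21,"dz":0,"rx":0,"ry":0,"rz":0},{"hand":76,"dx":-34,"dy":-21,"dz":0,"rx":0,"ry":0,"rz":0},{"hand":76,"dx":-34,"dy":-21,"dz":0,"rx":0,"ry":0,"rz":0},{"hand":76,"dx":-34,"dy":-21,"dz":0,"rx":0,"ry":0,"rz":0}]'
python3 -m jog '[{"hand":76,"dx":-34,"dy":-21,"dz":0,"rx":0,"ry":0,"rz":0},{"hand":76,"dx":-34,"dy":-21,"dz":0,"rx":0,"ry":0,"rz":0},{"hand":76,"dx":-34,"dy":-21,"dz":0,"rx":0,"ry":0,"rz":0},{"hand":76,"dx":-34,"dy":-21,"dz":0,"rx":0,"ry":0,"rz":0},{"hand":76,"dx":-34,"dy":-21,"dz":0,"rx":0,"ry":0,"rz":0.1}]'
python3 -m jog '[{"hand":76,"dx":0,"dy":0,"dz":0,"rx":0,"ry":0,"rz":0.12},{"hand":76,"dx":0,"dy":0,"dz":0,"rx":0,"ry":0,"rz":0.12},{"hand":76,"dx":0,"dy":0,"dz":0,"rx":0,"ry":0,"rz":0.12},{"hand":76,"dx":0,"dy":0,"dz":0,"rx":0,"ry":0,"rz":0.12},{"hand":76,"dx":0,"dy":0,"dz":0,"rx":0,"ry":0,"rz":0.12}]'
python3 -m jog '[{"hand":76,"dx":0,"dy":0,"dz":0,"rx":0,"ry":0,"rz":0.086},{"hand":76,"dx":0,"dy":0,"dz":0,"rx":0,"ry":0,"rz":0},{"hand":76,"dx":0,"dy":0,"dz":0,"rx":0,"ry":0,"rz":0},{"hand":76,"dx":0,"dy":0,"dz":0,"rx":0,"ry":0,"rz":0}]'
python3 go.py 417.7 -142.6 70 45.6
```

```text
clock: 29.53
position: [518.3, 26.0, 125.9]
ee_rot: [0.703, 0.711, -0.001, -0.0]
contact_force: [0.3, -1.3, 0.7]
gripper_width: 75.9
clock: 29.95
position: [415.0, -144.8, 126.3]
ee_rot: [0.739, 0.674, -0.0, -0.0]
contact_force: [0.3, -0.5, -0.1]
gripper_width: 76.2
clock: 30.37
position: [416.2, -143.8, 126.2]
ee_rot: [0.906, 0.423, -0.0, -0.0]
contact_force: [-0.6, 0.3, 0.0]
gripper_width: 75.5
clock: 30.7
position: [416.5, -143.6, 126.5]
ee_rot: [0.922, 0.388, -0.0, -0.0]
contact_force: [0.3, 0.3, -0.6]
gripper_width: 76.0
clock 30.7 pos [ 416.5 -143.6  126.5] yaw 45.63 tilt [-0.001  0.    -1.   ] w 76.0 F [ 0.3  0.3 -0.6] j [ 0.04  0.19 -0.57 -0.   -0.81 -2.38]
shift now-axes [ 1.5  0.2 56.5] n 1.4  after-turn axes [ 1.5  0.2 56.5]  rz 0.001 rows 0.0
rotvec [-0.001  0.     0.001]
```

```bash

python3 -m jog '[{"hand":76,"dx":1.5,"dy":0.2,"dz":28,"rx":0,"ry":0,"rz":0},{"hand":76,"dx":0,"dy":0,"dz":28,"rx":0,"ry":0,"rz":0},{"hand":76,"dx":0,"dy":0,"dz":0,"rx":0,"ry":0,"rz":0},{"hand":76,"dx":0,"dy":0,"dz":0,"rx":0,"ry":0,"rz":0},{"hand":76,"dx":0,"dy":0,"dz":0,"rx":0,"ry":0,"rz":0}]'
python3 go.py 417.7 -142.6 13 45.6
python3 - <<'E'
from bench import arm; import cv2
import numpy as np
a=arm.get_image("scene")["img"][:,:,::-1][155:275,225:375]
i=arm.get_image("top")["img"]; k=i[:,:,::-1][160:240,190:290]
np.save("t3.npy",i)
cv2.imwrite("pics/p1.png",np.hstack([cv2.resize(a,(400,320),interpolation=cv2.INTER_CUBIC),cv2.resize(k,(400,320),interpolation=cv2.INTER_CUBIC)]))
exec(open("meas.py").read().split("P=cloud(d)")[0])
im=np.load("t3.npy")[:,:,::-1];hsv=cv2.cvtColor(im,cv2.COLOR_BGR2HSV); S=hsv[...,1].astype(int);V=hsv[...,2].astype(int)
circ("L",comp((S<45)&(V>205),(205,175,250,222)),40); circ("S",comp((S<45)&(V>205),(250,175,288,222)),40)
E
```

```text
clock: 31.12
position: [418.8, -142.7, 71.7]
ee_rot: [0.922, 0.387, 0.001, 0.0]
contact_force: [0.6, 0.3, 1.0]
gripper_width: 75.8
clock 31.12 pos [ 418.8 -142.7   71.7] yaw 45.6 tilt [ 0.001 -0.    -1.   ] w 75.8 F [0.6 0.3 1. ] j [ 0.04  0.28 -0.64  0.   -0.65 -2.39]
shift now-axes [-0.7 -0.9 58.7] n 1.4  after-turn axes [-0.7 -0.8 58.7]  rz -0.0 rows 0.0
rotvec [ 0.001 -0.001 -0.   ]
L enc [613.3 267.8] 58.3 fit [613.7 268. ] 54.6
S enc [613.2 179.4] 41.2 fit [613.1 180.8] 39.8
```

View pics/p1.png

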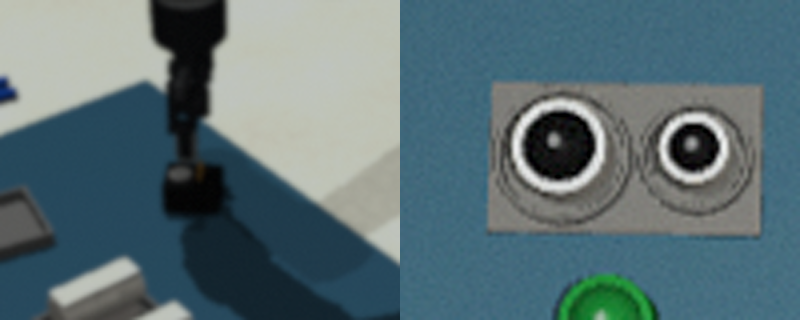

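Both domes sit in their nests, within 2 mm of the centres. The gripper is over the adapter with its jaws across the 48 mm sides. I'll descend.

```bash

python3 -m jog '[{"hand":76,"dx":-0.5,"dy":-0.5,"dz":20,"rx":0,"ry":0,"rz":0},{"hand":76,"dx":0,"dy":0,"dz":25,"rx":0,"ry":0,"rz":0},{"hand":76,"dx":0,"dy":0,"dz":12,"rx":0,"ry":0,"rz":0},{"hand":76,"dx":0,"dy":0,"dz":0,"rx":0,"ry":0,"rz":0},{"hand":76,"dx":0,"dy":0,"dz":0,"rx":0,"ry":0,"rz":0}]'
python3 go.py 417.7 -142.6 12.5 45.6
```

```text
clock: 31.63
position: [417.8, -142.7, 14.5]
ee_rot: [0.922, 0.387, 0.0, 0.0]
contact_force: [0.3, 0.1, -0.1]
gripper_width: 75.5
clock 31.63 pos [ 417.8 -142.7   14.5] yaw 45.56 tilt [ 0.001  0.    -1.   ] w 75.5 F [ 0.3  0.1 -0.1] j [ 0.04  0.39 -0.69 -0.   -0.49 -2.39]
shift now-axes [-0.  -0.1  2. ] n 0.0  after-turn axes [-0.  -0.1  2. ]  rz -0.001 rows 0.0
rotvec [ 0.001 -0.001 -0.001]
```

```bash

python3 -m jog '[{"hand":36,"dx":0,"dy":0,"dz":1.5,"rx":0,"ry":0,"rz":0},{"hand":36,"dx":0,"dy":0,"dz":0,"rx":0,"ry":0,"rz":0},{"hand":36,"dx":0,"dy":0,"dz":0,"rx":0,"ry":0,"rz":0},{"hand":36,"dx":0,"dy":0,"dz":0,"rx":0,"ry":0,"rz":0},{"hand":36,"dx":0,"dy":0,"dz":0,"rx":0,"ry":0,"rz":0}]'
python3 -m jog '[{"hand":36,"dx":0,"dy":0,"dz":0,"rx":0,"ry":0,"rz":0},{"hand":36,"dx":0,"dy":0,"dz":0,"rx":0,"ry":0,"rz":0}]'
python3 -m jog '[{"hand":36,"dx":0,"dy":0,"dz":-10,"rx":0,"ry":0,"rz":0},{"hand":36,"dx":0,"dy":0,"dz":-30,"rx":0,"ry":0,"rz":0},{"hand":36,"dx":0,"dy":0,"dz":-35,"rx":0,"ry":0,"rz":0},{"hand":36,"dx":0,"dy":0,"dz":-15,"rx":0,"ry":0,"rz":0},{"hand":36,"dx":0,"dy":0,"dz":0,"rx":0,"ry":0,"rz":0}]'
python3 -m jog '[{"hand":36,"dx":0,"dy":0,"dz":0,"rx":0,"ry":0,"rz":0},{"hand":36,"dx":0,"dy":0,"dz":0,"rx":0,"ry":0,"rz":0}]'
python3 go.py 612 -226 100 79
```

```text
clock: 32.05
position: [418.6, -142.6, 13.8]
ee_rot: [0.922, 0.387, 0.002, 0.001]
contact_force: [-0.4, 0.3, 5.0]
gripper_width: 47.0
clock: 32.22
position: [418.5, -142.6, 13.8]
ee_rot: [0.922, 0.387, 0.002, 0.001]
contact_force: [-0.5, 0.9, 6.1]
gripper_width: 46.9
clock: 32.63
position: [420.1, -142.7, 106.7]
ee_rot: [0.922, 0.387, 0.005, 0.002]
contact_force: [-0.2, 0.4, -0.7]
gripper_width: 46.8
clock: 32.8
position: [416.3, -142.5, 101.8]
ee_rot: [0.922, 0.387, -0.0, -0.001]
contact_force: [0.6, -0.6, -1.8]
gripper_width: 47.0
clock 32.8 pos [ 416.3 -142.5  101.8] yaw 45.5 tilt [-0.001  0.001 -1.   ] w 47.0 F [ 0.6 -0.6 -1.8] j [ 0.04  0.23 -0.61 -0.   -0.74 -2.39]
shift now-axes [ 77.7 198.1   1.6] n 5.1  after-turn axes [-44.6 208.    1.8]  rz -0.585 rows 4.7
rotvec [-0.001 -0.    -0.585]
```

```bash

python3 -m jog '[{"hand":36,"dx":9,"dy":23,"dz":0,"rx":0,"ry":0,"rz":0},{"hand":36,"dx":14,"dy":35,"dz":0,"rx":0,"ry":0,"rz":0},{"hand":36,"dx":14,"dy":35,"dz":0,"rx":0,"ry":0,"rz":0},{"hand":36,"dx":14,"dy":35,"dz":0,"rx":0,"ry":0,"rz":0},{"hand":36,"dx":14,"dy":35,"dz":0,"rx":0,"ry":0,"rz":0}]'
python3 -m jog '[{"hand":36,"dx":13,"dy":35,"dz":0,"rx":0,"ry":0,"rz":0},{"hand":36,"dx":0,"dy":0,"dz":0,"rx":0,"ry":0,"rz":-0.117},{"hand":36,"dx":0,"dy":0,"dz":0,"rx":0,"ry":0,"rz":-0.117},{"hand":36,"dx":0,"dy":0,"dz":0,"rx":0,"ry":0,"rz":-0.117},{"hand":36,"dx":0,"dy":0,"dz":0,"rx":0,"ry":0,"rz":-0.117}]'
python3 -m jog '[{"hand":36,"dx":0,"dy":0,"dz":20,"rx":0,"ry":0,"rz":-0.117},{"hand":36,"dx":0,"dy":0,"dz":32,"rx":0,"ry":0,"rz":0},{"hand":36,"dx":0,"dy":0,"dz":0,"rx":0,"ry":0,"rz":0},{"hand":36,"dx":0,"dy":0,"dz":0,"rx":0,"ry":0,"rz":0},{"hand":36,"dx":0,"dy":0,"dz":0,"rx":0,"ry":0,"rz":0}]'
python3 go.py 612 -226 17.8 79
python3 - <<'E'
from bench import arm; import cv2
import numpy as np
a=arm.get_image("scene")["img"][:,:,::-1][180:280,170:295]
k=arm.get_image("top")["img"][:,:,::-1][160:240,370:470]
cv2.imwrite("pics/p2.png",np.hstack([cv2.resize(a,(400,320),interpolation=cv2.INTER_CUBIC),cv2.resize(k,(400,320),interpolation=cv2.INTER_CUBIC)]))
E
```

```text
clock: 33.22
position: [579.4, -211.0, 100.0]
ee_rot: [0.922, 0.387, -0.002, -0.001]
contact_force: [0.7, 0.2, -0.8]
gripper_width: 46.8
clock: 33.63
position: [612.0, -225.6, 99.1]
ee_rot: [0.806, 0.592, -0.002, -0.002]
contact_force: [0.4, 0.5, -1.4]
gripper_width: 46.9
clock: 34.05
position: [613.3, -225.9, 50.2]
ee_rot: [0.771, 0.637, -0.0, -0.0]
contact_force: [0.7, -1.0, -0.8]
gripper_width: 46.7
clock 34.05 pos [ 613.3 -225.9   50.2] yaw 79.06 tilt [-0.001 -0.    -1.   ] w 46.7 F [ 0.7 -1.  -0.8] j [-0.11  0.6  -0.13  0.   -0.85 -1.66]
shift now-axes [-0.3 -1.3 32.4] n 0.8  after-turn axes [-0.3 -1.3 32.4]  rz 0.001 rows 0.0
rotvec [-0.001  0.     0.001]
```

View pics/p2.png

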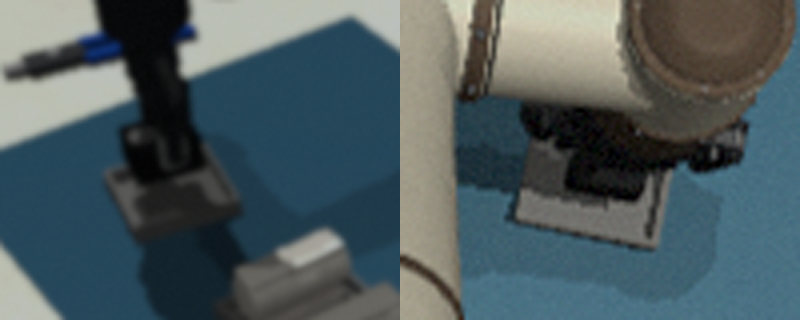

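The adapter hangs above the square tray and squared to it, at (605,175) in the top crop. I'll lower it.

```bash

python3 -m jog '[{"hand":36,"dx":-0.3,"dy":-0.6,"dz":14,"rx":0,"ry":0,"rz":0},{"hand":36,"dx":0,"dy":0,"dz":12,"rx":0,"ry":0,"rz":0},{"hand":36,"dx":0,"dy":0,"dz":5,"rx":0,"ry":0,"rz":0},{"hand":36,"dx":0,"dy":0,"dz":0,"rx":0,"ry":0,"rz":0},{"hand":36,"dx":0,"dy":0,"dz":0,"rx":0,"ry":0,"rz":0}]'
python3 -m jog '[{"hand":36,"dx":0,"dy":0,"dz":0.8,"rx":0,"ry":0,"rz":0},{"hand":36,"dx":0,"dy":0,"dz":0,"rx":0,"ry":0,"rz":0},{"hand":36,"dx":0,"dy":0,"dz":0,"rx":0,"ry":0,"rz":0}]'
python3 go.py 612 -226 17.8 79
```

```text
clock: 34.57
position: [612.7, -225.9, 19.6]
ee_rot: [0.771, 0.636, 0.0, 0.0]
contact_force: [0.2, 0.4, -0.6]
gripper_width: 47.1
clock: 34.82
position: [612.6, -225.9, 18.8]
ee_rot: [0.771, 0.636, 0.0, 0.0]
contact_force: [0.2, -0.0, -1.8]
gripper_width: 46.6
clock 34.82 pos [ 612.6 -225.9   18.8] yaw 79.05 tilt [ 0.001  0.    -1.   ] w 46.6 F [ 0.2 -0.  -1.8] j [-0.11  0.64 -0.15 -0.   -0.78 -1.66]
shift now-axes [-0.2 -0.6  1. ] n 0.0  after-turn axes [-0.2 -0.6  1. ]  rz 0.001 rows 0.0
rotvec [ 0.001 -0.     0.001]
```

```bash

python3 -m jog '[{"hand":36,"dx":0,"dy":0,"dz":0.8,"rx":0,"ry":0,"rz":0},{"hand":36,"dx":0,"dy":0,"dz":0,"rx":0,"ry":0,"rz":0},{"hand":36,"dx":0,"dy":0,"dz":0,"rx":0,"ry":0,"rz":0}]'
python3 -m jog '[{"hand":36,"dx":0,"dy":0,"dz":0.6,"rx":0,"ry":0,"rz":0},{"hand":36,"dx":0,"dy":0,"dz":0,"rx":0,"ry":0,"rz":0},{"hand":36,"dx":0,"dy":0,"dz":0,"rx":0,"ry":0,"rz":0}]'
```

```text
clock: 35.07
position: [612.7, -225.9, 18.0]
ee_rot: [0.771, 0.636, 0.0, 0.0]
contact_force: [-0.4, 0.9, 0.7]
gripper_width: 47.0
clock: 35.32
position: [612.7, -225.9, 18.0]
ee_rot: [0.771, 0.636, 0.0, 0.0]
contact_force: [-2.2, 1.2, 5.1]
gripper_width: 46.9
```

```bash

python3 -m jog '[{"hand":52,"dx":0,"dy":0,"dz":0,"rx":0,"ry":0,"rz":0},{"hand":60,"dx":0,"dy":0,"dz":0,"rx":0,"ry":0,"rz":0},{"hand":60,"dx":0,"dy":0,"dz":0,"rx":0,"ry":0,"rz":0},{"hand":60,"dx":0,"dy":0,"dz":-20,"rx":0,"ry":0,"rz":0},{"hand":60,"dx":0,"dy":0,"dz":-35,"rx":0,"ry":0,"rz":0}]'
python3 -m jog '[{"hand":60,"dx":0,"dy":0,"dz":-38,"rx":0,"ry":0,"rz":0},{"hand":60,"dx":0,"dy":0,"dz":-38,"rx":0,"ry":0,"rz":0},{"hand":60,"dx":0,"dy":0,"dz":-38,"rx":0,"ry":0,"rz":0},{"hand":60,"dx":0,"dy":0,"dz":0,"rx":0,"ry":0,"rz":0},{"hand":60,"dx":0,"dy":0,"dz":0,"rx":0,"ry":0,"rz":0}]'
python3 go.py 300 -480 190 79
```

```text
clock: 35.73
position: [609.2, -225.2, 67.6]
ee_rot: [0.772, 0.636, -0.003, -0.004]
contact_force: [1.1, -0.1, -0.2]
gripper_width: 60.0
clock: 36.15
position: [614.0, -226.1, 189.3]
ee_rot: [0.771, 0.636, 0.002, 0.002]
contact_force: [-0.3, 0.3, -0.6]
gripper_width: 60.4
clock 36.15 pos [ 614.  -226.1  189.3] yaw 79.05 tilt [ 0.007 -0.001 -1.   ] w 60.4 F [-0.3  0.3 -0.6] j [-0.11  0.46  0.02 -0.   -1.12 -1.66]
shift now-axes [-308.9 -260.    -2.7] n 9.7  after-turn axes [-309.1 -259.7   -0.7]  rz 0.001 rows 0.0
rotvec [ 0.007 -0.001  0.001]
```

```bash

python3 -m jog '[{"hand":60,"dx":-29,"dy":-24,"dz":0,"rx":0,"ry":0,"rz":0},{"hand":60,"dx":-29,"dy":-24,"dz":0,"rx":0,"ry":0,"rz":0},{"hand":60,"dx":-29,"dy":-24,"dz":0,"rx":0,"ry":0,"rz":0},{"hand":60,"dx":-29,"dy":-24,"dz":0,"rx":0,"ry":0,"rz":0},{"hand":60,"dx":-29,"dy":-24,"dz":0,"rx":0,"ry":0,"rz":0}]'
python3 -m jog '[{"hand":60,"dx":-29,"dy":-24,"dz":0,"rx":0,"ry":0,"rz":0},{"hand":60,"dx":-29,"dy":-24,"dz":0,"rx":0,"ry":0,"rz":0},{"hand":60,"dx":-29,"dy":-24,"dz":0,"rx":0,"ry":0,"rz":0},{"hand":60,"dx":-29,"dy":-24,"dz":0,"rx":0,"ry":0,"rz":0},{"hand":60,"dx":-29,"dy":-24,"dz":0,"rx":0,"ry":0,"rz":0}]'
python3 -m jog '[{"hand":60,"dx":0,"dy":0,"dz":0,"rx":0,"ry":0,"rz":0},{"hand":60,"dx":0,"dy":0,"dz":0,"rx":0,"ry":0,"rz":0},{"hand":60,"dx":0,"dy":0,"dz":0,"rx":0,"ry":0,"rz":0}]'
python3 - <<'E'
from bench import arm; import cv2
import numpy as np
s=arm.get_image("scene");d=arm.get_image("top"); np.savez("topF.npz",**d); np.savez("scF.npz",**s)
cv2.imwrite("pics/f_s.png",cv2.resize(s["img"][:,:,::-1][180:400,180:450],None,fx=2.7,fy=2.7,interpolation=cv2.INTER_CUBIC))
cv2.imwrite("pics/f_t.png",cv2.resize(d["img"][:,:,::-1][165:305,140:540],None,fx=2,fy=2,interpolation=cv2.INTER_CUBIC))
exec(open("meas.py").read().split("box=dict")[0].replace("top0","topF"))
rect("A",comp((S<45)&(V>205),(303,175,331,222)),58);rect("B",comp((S<45)&(V>205),(333,175,358,222)),58)
circ("L",comp((S<45)&(V>205),(205,175,250,222)),40); circ("S",comp((S<45)&(V>205),(250,175,288,222)),40)
rect("adapter",comp((P[...,2]>28)&(P[...,2]<60),(395,175,445,225)),40)
for n,b in dict(A=(605,48),B=(607,-33),L=(613,268),S=(613,180),ad=(612,-226)).items():
    m=(abs(P[...,0]-b[0])<20)&(abs(P[...,1]-b[1])<9); print(n,"z pct",np.percentile(P[...,2][m],[10,50,90,99]).round(1))
a=load("top0.npz")["img"].astype(int); df=abs(a-d["img"].astype(int)).max(-1)
for n,(u0,v0,u1,v1) in dict(mouse=(148,192,182,240),crimp=(500,185,532,265)).items(): print(n,(df[v0:v1,u0:u1]>40).sum())
E
```

```text
clock: 36.57
position: [464.9, -345.7, 184.2]
ee_rot: [0.771, 0.637, -0.001, -0.002]
contact_force: [-0.2, -1.6, 0.0]
gripper_width: 60.1
clock: 36.98
position: [319.6, -465.2, 184.3]
ee_rot: [0.771, 0.636, 0.0, -0.002]
contact_force: [0.1, -0.6, -0.5]
gripper_width: 60.3
clock: 37.23
position: [321.3, -464.6, 184.7]
ee_rot: [0.772, 0.636, 0.0, -0.001]
contact_force: [-0.6, -0.0, 0.1]
gripper_width: 59.8
A c [607.4  48.2] size [77.6 25.5] long-axis deg 1.0 n 324
B c [608.4 -33.3] size [77.4 25.5] long-axis deg 0.7 n 328
L enc [613.2 267.9] 58.5 fit [613.6 267.8] 55.8
S enc [613.2 180.3] 42.6 fit [613.2 180.5] 39.6
adapter c [ 611.1 -225.7] size [62.  48.7] long-axis deg -11.0 n 449
A z pct [53.2 58.5 61.8 65.8]
B z pct [53.9 58.6 63.1 64.7]
L z pct [47.9 54.1 60.4 67.3]
S z pct [39.4 46.2 54.1 58.8]
ad z pct [36.8 40.8 47.6 58.9]
mouse 0
crimp 1050
```

View pics/f_s.png

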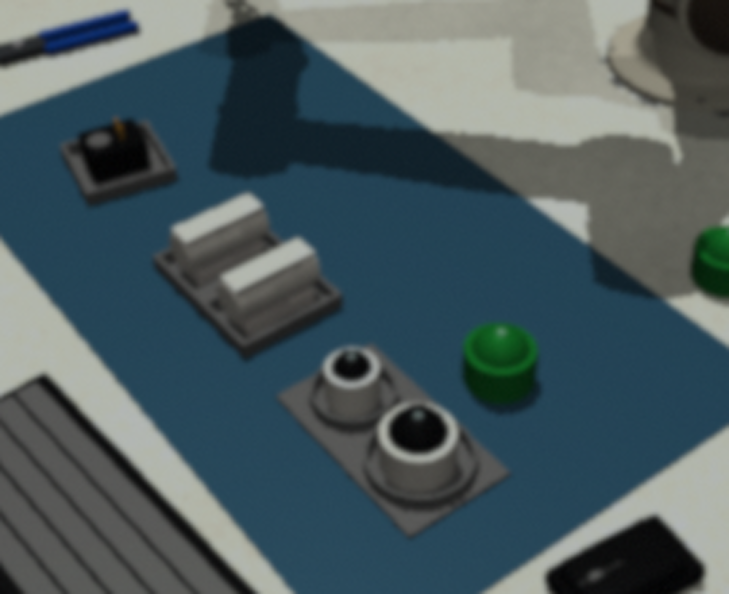

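View pics/f_t.png

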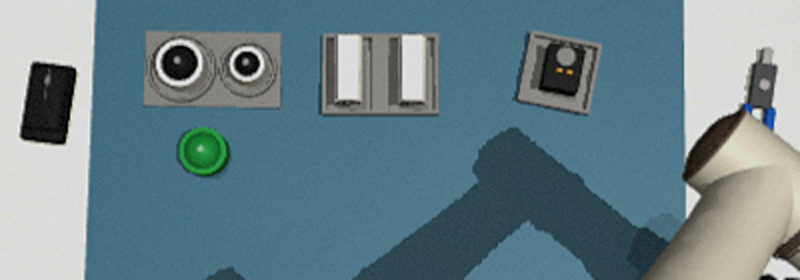

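All five parts are seated at the expected heights. The mouse pixels haven't changed. The crimper difference comes from the arm covering it in the top view, and the scene view shows it where it was. I'll hand in.

```bash
python3 -c "
from h import *
a=load('scene0.npz')['img'].astype(int);b=load('scF.npz')['img'].astype(int)
print('crimper scene diff px',(abs(a-b).max(-1)[180:208,168:234]>40).sum())
from bench import arm
print(arm.job_done())"
```

```text
crimper scene diff px 0
the job is handed in; nothing more can be done
None
```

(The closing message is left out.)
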